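# Hang and close the damp-cupboard door

## Robot

A 7-joint arm with a two-finger parallel gripper is mounted at the origin on the work surface. World frame = base frame: x ahead of the robot, y to its left, z up, the work surface at z = 0. Lengths are in m, angles in rad, forces in N, time in s.
With the tool pointing down it reaches from about 0.4 to 0.875 m from the base axis. Payload 19.3 kg.
Tool frame: the origin (TCP) lies midway between the tips of the shut fingers; the grasp point (between the pads) lies 19 mm behind it (bot.tcp_to_grasp is the distance from the TCP to the grasp point, in m); z points along the fingers, y is the direction in which the jaws open and shut (so a half turn about z gives the same grasp; the last joint's range is limited). The gripper opens to 85 mm and grips with 20 to 120 N. Pads are 22 mm wide; open, the fingers measure 114 mm over their backs; the gripper's body (76 mm by 85 mm) begins 54 mm behind the grasp point. The pads swing forward as they close: fully open they stand 13 mm farther back than shut.
Start: joints at [-1.237, 0.521, -0.036, 1.599, 0.021, 1.021, -0.113], TCP at [0.246, 0.575, 0.231] pointing down, gripper open.
Joint ranges: [-2.91, 2.91], [-0.3, 2.13], [-1.5, 1.42], [0.17, 2.43], [-1.26, 4.41], [0.16, 1.93], [-2.52, 2.52]. Speed limits (rad/s): [1.89, 1.89, 2.39, 2.39, 3.01, 3.01, 3.01].

## Interface

Orientations are given as [roll, pitch, yaw] about the fixed x, y, z axes, in that order (R = Rz(yaw) Ry(pitch) Rx(roll)).
In Python, from workcell import bot gives the robot as it stands. The module is installed in compiled form; this text tells all that it offers.
- The arm moves only by the tool drive_tool, never from a script. Its argument "series" is a list of rows, each a list of 5 numbers: the opening in per cent of the stroke, from 0 (shut) to 100 (fully open), then the shift along the world's x, y, z in m, then the turn about the world's z in rad. A call has 1 to 12 rows; each row shifts and turns the pose as measured when the row begins; what a row does not reach is not made up. A row lasts 1/10 s, in which the tool goes at most 50 mm and 8.59 degrees, less where a joint would pass 70% of its speed; a pose out of reach is approached as far as the arm can. A call with a gripper value outside its range is refused whole. The fingers move at their own pace and stop on an object; "newtons" is the grip in N (left out, the last holds). Time passes only in rows, so rows that do not move let the fingers close. It gives the time, the measured TCP pose, the force and the opening at its end, in the units of the state.
- bot.observe(): the state, without advancing time (a new reading comes with each control period).
- bot.grab_frame(name): name is "side" or "top" or "wrist"; returns the picture (480x640x3 uint8, red, green, blue); there is no depth.
- bot.camera_info(name): a dict with "fx", "fy", "cx", "cy" (pixels), "cam_to_world" (4x4, takes a point from camera to world coordinates). Camera axes: x right, y down, z forward; pixel columns grow to the right and rows downward; lengths in m; the calibration is good to about 2 mm. A picture is of the moment at which its call begins: read the wrist's pose just before it. camera_info takes no time and is no camera call; for the wrist camera it gives the pose at the moment of the call.
- bot.job_done(): hands the job in, once; it reports no verdict.
Trained networks look in the newest picture that a camera, given by its name, has taken for a name from the list of things; names that differ only in an ending like _2 or _b are one class to them, and where a whole thing is asked for, a point or a joint stands for the part that bears it (a point fixed in the world has none). Each returns a list of dicts, best first, with "conf" (0 to 1); they miss things now and then, are a little off and sometimes report something else, mostly with a low value. They report only what shows in the picture. A call takes as long as a camera call.
- bot.masks_of(camera, target): "mask" (480x640 bool, what is visible of it) and "point" ([column, row] in pixels, amid what is visible of it).
The state is a dict: "clock": time; "qpos": joint angles; "qd": joint speeds; "joint_efforts": joint torques, N m; "position": TCP position; "tool_rot": TCP orientation; "force": force on the tool from outside, world axes, zero at the start; "moment": the same for the moment, N m; "grip_width": finger opening in m.
Only numpy, scipy, OpenCV 4.12 (cv2) and the standard library are available. Lean on these libraries where they do the work, as an engineer would, in place of code of your own. Each camera call takes 0.05 s, during which the arm holds its last target.

## Task

The lift-off plywood door of the small damp cupboard is leaning in the wooden bat rack. Take it out, hang it on the cupboard with both its hinge sockets fully down on the two upright pintles, then swing it shut, leaving the pots on the table where they are.

Things in the scene. Friction and masses are not known exactly. Their poses are not given: they have to be found in the camera images.
- door_centre (a point): Centre of the loose plywood door, 164 wide, 180 high, 14 mm thick, 0.3 to 0.45 kg, balanced within 10 mm of here. Axes: z up its height, x out of its front (knob) face, y from sockets to free edge. Starts leaning in the rack, z tilted 28 degrees, top edge towards the robot, front face up. The upper half stands clear of the rack: pinch it across its thickness at the top edge, 90 mm along +z.
- door_edge (a point): Middle of the door's free edge, 82 mm along y from the door centre, 182 mm from the socket axis. Axes as the door's. Near it a 22 mm wide round knob stands 23 mm proud of the front face, at y +60, z -10 mm from the door centre.
- socket_low (a point): Centre of the underside of the door's lower hinge socket, a 22 x 22 x 14 mm steel block (4 mm proud of both faces) with an upright through hole 11 mm across. 100 mm in -y and 70 mm in -z from the door centre. Axes as the door's.
- socket_high (a point): The same for the upper socket, 130 mm above the lower one on the same axis. Axes as the door's.
- pintle_low (a point): Centre of the shoulder round the foot of the cupboard's lower pintle, where the lower socket's underside comes to rest, 55 mm above the table. The pintle is an 8 mm pin, round-tipped, 16 mm high above this point. Axes as the cupboard's.
- pintle_high (a point): The same for the upper pintle, 130 mm straight above the lower (185 mm above the table). Its bracket is 18 mm wide, 8 mm thick and bars the way of the lower socket from above: bring the door in sideways from the front with its sockets more than 16 mm above the shoulders, then lower it.
- cupboard: Fixed plywood cupboard, 165 deep, 190 wide, 240 mm high. Origin on the pintle axis at table level; x out of its open front, y from pintles to closing side, z up. Carcass front at x -18 mm. The top board (z 225 to 240 mm) overhangs to x +32 mm over y 88 to 187 mm, so the door must be hung standing open over 30 degrees. Shut, door axes match the cupboard's; its top edge is at z 215 mm.
- stop (a point): Front of the cupboard's closing-side wall (15 mm wide, half-way up), which stops the shut door: at x -8, y 172 mm in the cupboard's frame. Axes as the cupboard's. Opening turns the hung door clockwise seen from above; at 90 degrees open the door's y is along the cupboard's x. It turns freely with light friction and has no latch.
- rack: Fixed wooden bat rack, 140 mm wide. Origin on the table under the slot that holds the door's bottom edge; x away from the robot, z up. The slot leans 28 degrees, top towards -x: a ledge 40 mm above the table, a back board 100 mm up the door's rear face, a lip 18 mm up its front face. The door draws out along its own height.
- cup: Clay cup, 68 mm across, 75 mm high, standing on the table. Origin at the centre of its underside. Leave it alone.
- bowl: Clay bowl, 110 mm across, 50 mm high, on the table. Origin at the centre of its underside. Leave it alone.
- jug: Round-bellied clay pot, 94 mm across, 90 mm high, on the table. Origin at the centre of its underside. Leave it alone.

How it is judged:
On the way:
1. the door is out of the rack and hangs with both sockets fully down on the pintles, still standing open (distance between socket_low and pintle_low below 0.005 m and distance between socket_high and pintle_high below 0.005 m and x of door_edge in the frame of cupboard above 0.05 m), for 0.2 s.
At the end, for the whole second after the job is handed in: Both sockets are down on their pintles (each underside centre within 5 mm of its shoulder), and the door is shut against the stop to within 0.08 rad (about 14 mm at the free edge) (distance between socket_low and pintle_low below 0.005 m and distance between socket_high and pintle_high below 0.005 m and angle between the x axis of door_centre and the x axis of cupboard, either way round below 0.08 rad and y of door_edge in the frame of cupboard above 0.15 m); the robot touches nothing.
It fails at once if the cup is pushed more than 25 mm or tipped over (distance of cup from where it was at the start of the episode above 0.025 m or angle between cup's own z axis and vertical above 0.4 rad).
It fails at once if the bowl is pushed more than 25 mm or tipped over (distance of bowl from where it was at the start of the episode above 0.025 m or angle between bowl's own z axis and vertical above 0.4 rad).
It fails at once if the jug is pushed more than 25 mm or tipped over (distance of jug from where it was at the start of the episode above 0.025 m or angle between jug's own z axis and vertical above 0.4 rad).
It also fails if it takes over 59 s, if anything falls off the work surface, if the arm or the gripper's body presses on something with over 40 N, if the wrist force passes 120 N, or if a joint passes its speed limit or range.

## Working session

There is one attempt and no reset: what is moved stays moved. The work goes in short steps, Python scripts to look and compute and a tool call to move; the robot and the scene stay as the last step left them, time stands still between calls to the robot, and variables do not carry over. Pictures are saved under pics/ and viewed, and the job is handed in when it is done.

Besides the shell and the picture viewer there is one more tool, called after "Emit:" as name(argument=value, ...), one argument or row to a line, values as JSON. drive_tool: Moves the arm, as the interface text tells. Its arguments: {"type":"object","properties":{"series":{"type":"array","items":{"type":"array","items":{"type":"number"}}},"newtons":{"type":"number"}},"required":["series"]}

```bash
ls; mkdir -p pics; python3 - <<'E'
from workcell import bot
import cv2
s=bot.observe()
for k,v in s.items(): print(k,v)
print(bot.tcp_to_grasp)
for n in("side","top","wrist"):
    i=bot.camera_info(n); print(n,i)
    cv2.imwrite(f"pics/a_{n}.png",bot.grab_frame(n)[:,:,::-1])
E
```

```text
pics
clock 0.0
qpos [-1.23722933  0.52203282 -0.03631453  1.59999256  0.02119057  1.02111856
 -0.11279571]
qd [-0.00063336  0.00017368  0.00074887  0.0006121  -0.00113568 -0.00109191
 -0.00031514]
joint_efforts [-1.33993257e-03 -9.27119994e+01  1.97921656e+00 -3.69919538e+01
  1.78402208e-02  8.24769406e-03  2.46499729e-05]
position [0.24545855 0.57441282 0.23071969]
tool_rot [-3.14042893e+00  8.22660522e-05  2.73780365e+00]
force [0.51957873 1.07919968 0.52190277]
moment [-0.0088542   0.0149736   0.02500624]
grip_width 0.08554435045779979
0.0187
side {'fx': 467.98320393541593, 'fy': 467.98320393541593, 'cx': 322.65177891301585, 'cy': 245.87213920983314, 'cam_to_world': array([[ 0.6939992 , -0.41288003,  0.58982641,  0.09741871],
       [-0.71978534, -0.3790373 ,  0.58158386, -0.33585685],
       [-0.01655815, -0.82816714, -0.56023658,  0.6029246 ],
       [ 0.        ,  0.        ,  0.        ,  1.        ]])}
top {'fx': 576.1511346669117, 'fy': 576.1511346669117, 'cx': 313.7861067295467, 'cy': 243.24154210137002, 'cam_to_world': array([[ 0.02912575, -0.99662421,  0.07675857,  0.51745027],
       [-0.9995131 , -0.02817816,  0.01339946,  0.12380405],
       [-0.01119131, -0.07711146, -0.99695967,  1.39067598],
       [ 0.        ,  0.        ,  0.        ,  1.        ]])}
wrist {'fx': 361.3339453944775, 'fy': 361.3339453944775, 'cx': 314.34299370031334, 'cy': 236.10796164692334, 'cam_to_world': array([[ 3.93217794e-01,  8.74405210e-01,  2.84245133e-01,
         1.72571310e-01],
       [ 9.19445338e-01, -3.74019866e-01, -1.21364778e-01,
         6.06029205e-01],
       [ 1.91332394e-04,  3.09070653e-01, -9.51039061e-01,
         3.72457826e-01],
       [ 0.00000000e+00,  0.00000000e+00,  0.00000000e+00,
         1.00000000e+00]])}
```

View pics/a_side.png

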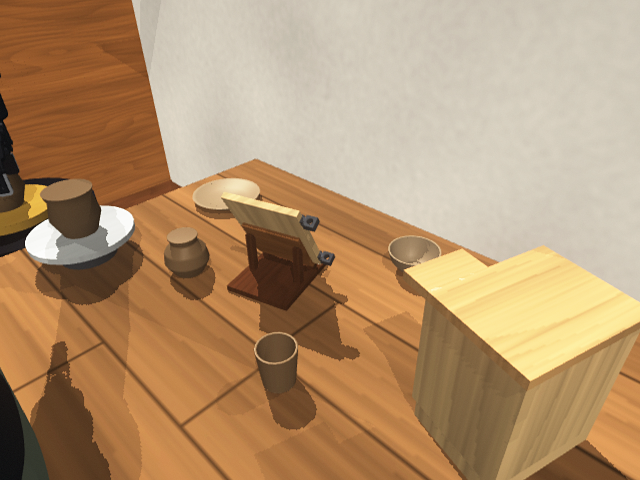

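View pics/a_top.png

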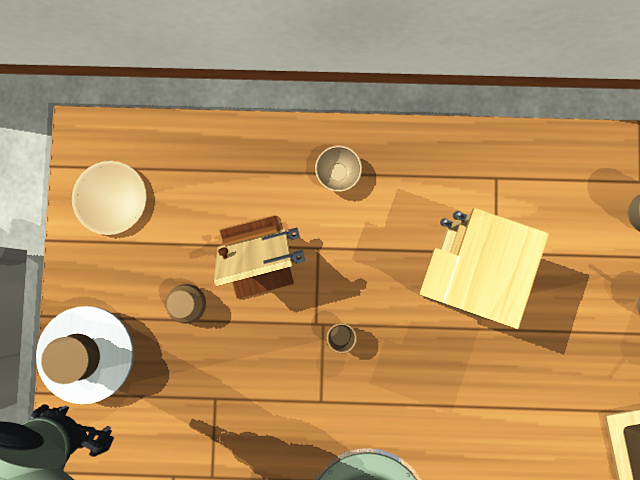

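View pics/a_wrist.png

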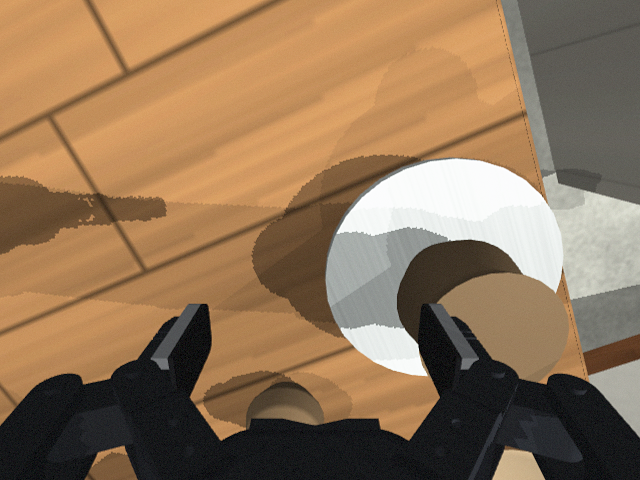

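The side and top pictures show the door in the rack at top (255,257), its sockets at right (293,233) and (298,257), and its knob at (223,253). The cupboard is at top (485,268) with pintle brackets at (446,222) and (459,214). The cup is at (341,338), the bowl at (338,169) and the jug probably at (185,302).

```bash
cat > h.py <<'E'
import numpy as np, cv2
from workcell import bot
def ray(cam,uv,info=None):
    i=info or bot.camera_info(cam); T=i["cam_to_world"]
    d=T[:3,:3]@np.array([(uv[0]-i["cx"])/i["fx"],(uv[1]-i["cy"])/i["fy"],1.]); return T[:3,3],d/np.linalg.norm(d)
def atz(cam,uv,z,info=None):
    o,d=ray(cam,uv,info); return o+d*(z-o[2])/d[2]
def tri(rs):
    A=np.zeros((3,3));b=np.zeros(3)
    for o,d in rs:
        P=np.eye(3)-np.outer(d,d);A+=P;b+=P@o
    p=np.linalg.solve(A,b); return p,[np.linalg.norm((np.eye(3)-np.outer(d,d))@(p-o)) for o,d in rs]
def proj(cam,p,info=None):
    i=info or bot.camera_info(cam);T=i["cam_to_world"];q=T[:3,:3].T@(np.asarray(p)-T[:3,3]);return np.array([i["fx"]*q[0]/q[2]+i["cx"],i["fy"]*q[1]/q[2]+i["cy"]])
E
python3 - <<'E'
from h import *
for cam in("side","top"):
    bot.grab_frame(cam)
    for t in("door_centre","socket_low","cupboard","rack","cup","bowl","jug"):
        r=bot.masks_of(cam,t)
        print(cam,t,[(round(x["conf"],2),np.round(x["point"]),int(x["mask"].sum())) for x in r[:3]])
        if r: np.save(f"m_{cam}_{t}.npy",r[0]["mask"])
im=cv2.imread("pics/a_top.png");cv2.imwrite("pics/z1.png",cv2.resize(im[200:320,190:350],None,fx=5,fy=5,interpolation=cv2.INTER_CUBIC))
cv2.imwrite("pics/z2.png",cv2.resize(im[190:340,400:560],None,fx=4,fy=4,interpolation=cv2.INTER_CUBIC))
im=cv2.imread("pics/a_side.png");cv2.imwrite("pics/z3.png",cv2.resize(im[180:310,210:350],None,fx=4.5,fy=4.5,interpolation=cv2.INTER_CUBIC))
print(bot.observe()["clock"])
E
```

```text
side door_centre [(0.94, array([277., 219.]), 2685)]
side socket_low [(0.69, array([279., 217.]), 2724)]
side cupboard []
side rack [(0.96, array([272., 271.]), 4762)]
side cup [(0.89, array([276., 360.]), 2227)]
side bowl [(0.76, array([412., 251.]), 1324)]
side jug [(0.71, array([181., 251.]), 1701)]
top door_centre [(0.94, array([254., 254.]), 3162)]
top socket_low [(0.65, array([256., 257.]), 3092)]
top cupboard [(0.63, array([490., 265.]), 10106)]
top rack [(0.93, array([255., 274.]), 1888)]
top cup [(0.82, array([343., 338.]), 675)]
top bowl [(0.86, array([336., 168.]), 1674)]
top jug [(0.97, array([184., 303.]), 1202)]
0.95
```

View pics/z1.png

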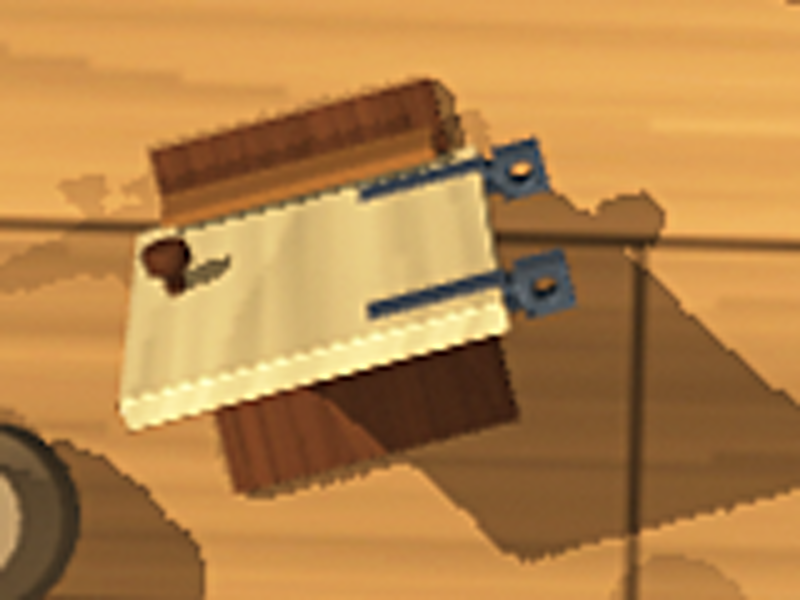

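View pics/z2.png

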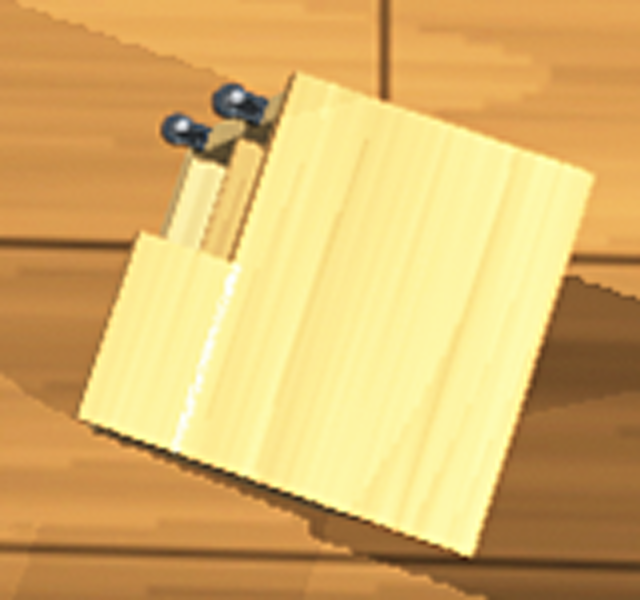

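View pics/z3.png

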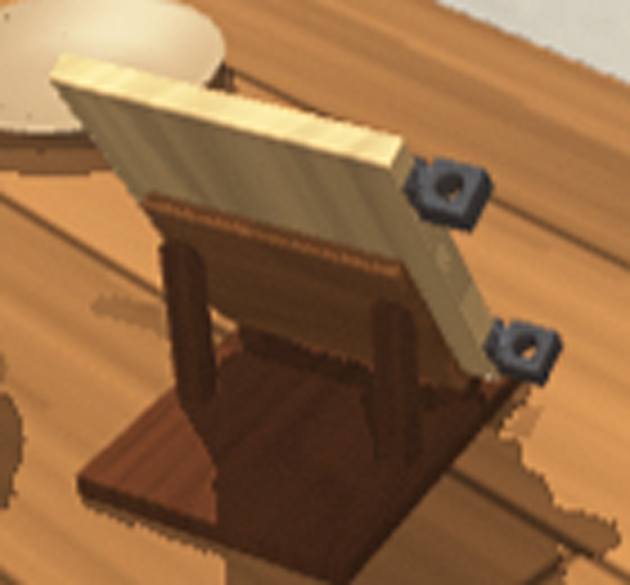

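```bash
python3 - <<'E'
import cv2
im=cv2.imread("pics/a_side.png");cv2.imwrite("pics/z4.png",cv2.resize(im[235:480,390:640],None,fx=2.4,fy=2.4,interpolation=cv2.INTER_CUBIC))
E
cat > fit.py <<'E'
from h import *
from scipy.optimize import least_squares
from scipy.spatial.transform import Rotation as Ro
I={c:bot.camera_info(c) for c in("side","top")}
t=lambda x,y:(190+x/5-.4,200+y/5-.4); s=lambda x,y:(210+x/4.5-.4,180+y/4.5-.4)
obs=[("top",t(132,430),(-7,82,90)),("top",t(508,328),(-7,-82,90)),("top",t(125,402),(7,82,90)),("top",t(503,305),(7,-82,90)),
("top",t(520,171),(0,-100,-56)),("top",t(545,285),(0,-100,74)),
("side",s(52,80),(-7,82,90)),("side",s(385,165),(-7,-82,90)),("side",s(65,57),(7,82,90)),("side",s(408,137),(7,-82,90)),
("side",s(453,185),(0,-100,74)),("side",s(528,347),(0,-100,-56))]
def P(v,p): return v[:3]+Ro.from_euler("ZYX",v[3:]).apply(np.array(p)/1000)
f=lambda v:np.concatenate([proj(c,P(v,p),I[c])-u for c,u,p in obs])
r=least_squares(f,[.5,.2,.12,.1,-.49,0],loss="soft_l1")
print("door",np.round(r.x,4),np.round(np.degrees(r.x[3:]),1));print(np.round(f(r.x).reshape(-1,2),1).tolist())
print("topedge",P(r.x,(0,0,90)),"sl",P(r.x,(0,-100,-70)),"bot",P(r.x,(0,0,-90)))
E
python3 fit.py
```

```text
door [ 0.5856  0.2759  0.1169  0.2941 -0.4879 -0.0085] [ 16.8 -28.   -0.5]
[[-0.4, 0.0], [0.7, 0.0], [-1.0, -0.2], [-0.0, -1.3], [0.6, 0.2], [0.2, 0.3], [-0.8, 0.4], [1.6, 0.4], [-0.1, -0.4], [-0.2, 0.1], [-0.3, -0.0], [0.0, -0.3]]
topedge [0.54499411 0.26443524 0.19641822] sl [0.64576654 0.18904348 0.0558444 ] bot [0.62618763 0.28741685 0.03742307]
```

View pics/z4.png

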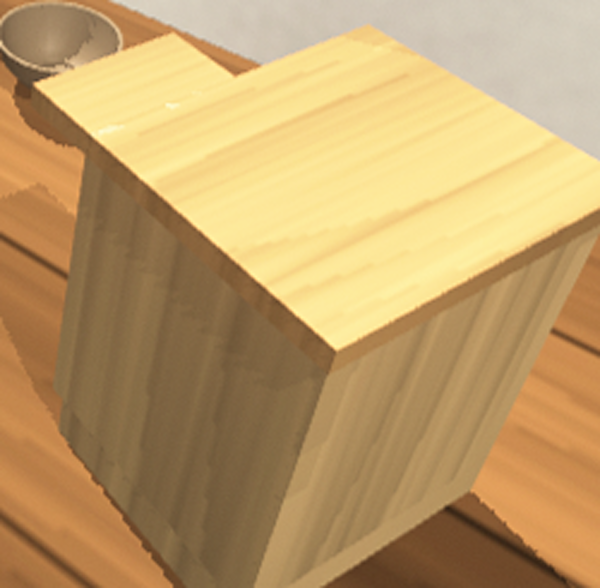

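```bash
cat > fitc.py <<'E'
from h import *
from scipy.optimize import least_squares
I={c:bot.camera_info(c) for c in("side","top")}
t=lambda x,y:(400+x/4-.4,190+y/4-.4); s=lambda x,y:(390+x/2.4-.3,235+y/2.4-.3)
obs=[("top",t(140,233),(32,88,240)),("top",t(78,418),(32,187,240)),("top",t(295,73),(-18,-3,240)),("top",t(595,175),(-183,-3,240)),("top",t(473,556),(-183,187,240)),("top",t(237,262),(-18,88,240)),
("top",t(232,100),(0,0,199)),("top",t(180,128),(0,0,69)),
("side",s(35,85),(32,187,240)),("side",s(178,34),(32,88,240)),("side",s(237,73),(-18,88,240)),("side",s(365,27),(-18,-3,240)),("side",s(335,354),(-183,187,240))]
def P(v,p):
    c,n=np.cos(v[3]),np.sin(v[3]);x,y,z=np.array(p)/1000
    return np.array([v[0]+c*x-n*y,v[1]+n*x+c*y,v[2]+z])
f=lambda v:np.concatenate([proj(c,P(v,p),I[c])-u for c,u,p in obs])
for sel in(None,"top"):
    g=f if sel is None else (lambda v:np.r_[np.concatenate([proj(c,P(v,p),I[c])-u for c,u,p in obs if c==sel]),v[2]*1e4])
    r=least_squares(g,[.6,-.2,0,1.2],loss="soft_l1")
    print("cup",np.round(r.x,4),np.degrees(r.x[3]));print(np.round(f(r.x).reshape(-1,2),1).tolist())
for n,px,z in(("cup",(341,338),.075),("bowl",(338,169),.05),("jug",(184,303),.09)): print(n,atz("top",px,z))
E
python3 fitc.py
```

```text
cup [ 6.8190e-01 -1.5940e-01 -9.0000e-04  1.2467e+00] 71.432870940668
[[-0.7, -2.5], [-1.7, -2.2], [-0.8, 3.6], [2.6, 6.4], [2.5, 1.2], [-1.2, -1.1], [1.0, -2.1], [0.5, -1.8], [-1.2, -2.6], [-1.4, -2.1], [0.4, 0.7], [-2.7, 0.7], [6.5, 3.7]]
cup [ 0.6803 -0.1572 -0.      1.2806] 73.37046882899895
[[-0.4, -0.8], [0.1, 0.2], [-1.8, 4.0], [2.5, 4.2], [5.5, 0.1], [-0.7, -0.2], [0.1, -1.5], [-0.3, -1.2], [-1.0, -0.5], [-2.4, -1.5], [0.4, 1.0], [-4.3, -0.1], [13.8, 5.0]]
cup [0.40572975 0.07373099 0.075     ]
bowl [0.79767766 0.08989514 0.05      ]
jug [0.47440862 0.42953884 0.09      ]
```

```bash
cat >> fitc.py <<'E'
print("---")
o2=[(c,u,list(p)) for c,u,p in obs]
def f2(v):
    out=[]
    for c,u,p in o2:
        q=list(p)
        if q[0]==-183:q[0]=v[4]
        if q[1]==-3:q[1]=v[5]
        out.append(proj(c,P(v,q),I[c])-u)
    return np.concatenate(out)
r=least_squares(f2,[.68,-.16,0,1.27,-183,-3],x_scale=[.01,.01,.01,.01,1,1],loss="soft_l1")
print(np.round(r.x,4),np.degrees(r.x[3]));print(np.round(f2(r.x).reshape(-1,2),1).tolist())
print([P(r.x,p) for p in((0,0,55),(0,0,185))])
E
python3 fitc.py|sed '1,/---/d'
```

```text
[ 6.790000e-01 -1.592000e-01 -1.400000e-03  1.263800e+00 -1.730091e+02
 -1.230810e+01] 72.41296104768003
[[-0.2, -0.5], [-0.4, 0.1], [0.5, 0.6], [-0.6, 0.4], [-0.5, -0.0], [-0.6, 0.4], [0.9, -0.7], [0.4, -0.5], [-1.5, 0.1], [-2.2, -0.3], [0.1, 2.5], [1.1, -0.1], [1.5, -0.5]]
[array([ 0.67903911, -0.15917982,  0.05357099]), array([ 0.67903911, -0.15917982,  0.18357099])]
```

Emit:
drive_tool(
  series=[
    [100, 0, 0, 0.045, 0],
    [100, 0.02, -0.02, 0.02, -0.1],
    [100, 0.031, -0.031, 0, -0.1],
    [100, 0.031, -0.031, 0, -0.1],
    [100, 0.031, -0.031, 0, -0.1],
    [100, 0.031, -0.031, 0, -0.1],
    [100, 0.031, -0.031, 0, -0.1],
    [100, 0.031, -0.031, 0, -0.1],
    [100, 0.031, -0.031, 0, -0.1],
    [100, 0.031, -0.031, 0, -0.075],
    [100, 0.02, -0.02, 0, 0],
    [100, 0, 0, 0, 0],
  ],
  newtons=20,
)

```text
clock: 2.15
position: [0.5407, 0.2733, 0.2998]
tool_rot: [3.138, -0.003, 1.83]
force: [-0.7, -0.3, -0.1]
grip_width: 0.0859
```

```bash
python3 - <<'E'
from h import *
print(bot.camera_info("wrist")["cam_to_world"].round(3).tolist())
cv2.imwrite("pics/b_wrist.png",bot.grab_frame("wrist")[:,:,::-1])
v=[0.5856,0.2759,0.1169,0.2941,-0.4879,-0.0085]
from scipy.spatial.transform import Rotation as Ro
for p in((-7,82,90),(-7,-82,90),(7,82,90),(7,-82,90),(0,-100,74),(0,-100,-56)): print(p,proj("wrist",np.array(v[:3])+Ro.from_euler("ZYX",v[3:]).apply(np.array(p)/1000)).round())
E
```

```text
[[0.967, 0.242, 0.082, 0.52], [0.256, -0.921, -0.294, 0.35], [0.004, 0.305, -0.952, 0.442], [0.0, 0.0, 0.0, 1.0]]
(-7, 82, 90) [304. 135.]
(-7, -82, 90) [312. 348.]
(7, 82, 90) [323. 134.]
(7, -82, 90) [328. 352.]
(0, -100, 74) [329. 358.]
(0, -100, -56) [378. 294.]
```

View pics/b_wrist.png

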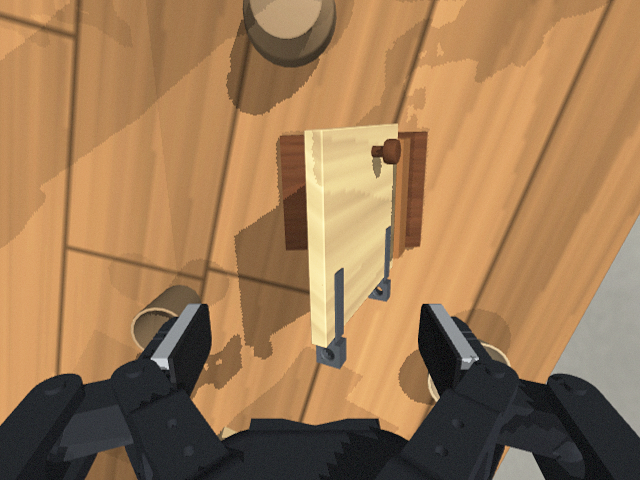

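The wrist picture shows the door's top edge from (305,130) to (312,346), which is within 2 to 5 px of the fit. The camera sits on the free-edge side, so turning the tool half round would put it over the sockets and pintles.

```bash
python3 - <<'E'
from h import *
s=bot.observe();print(s["qpos"].round(3) if hasattr(s["qpos"],"round") else s["qpos"],s["clock"])
E
```

```text
[-0.756  0.437  0.271  1.585 -0.129  1.133 -0.194] 2.2
```

Emit:
drive_tool(
  series=[
    [100, 0.014, -0.045, 0, 0.034],
    [100, 0.014, -0.045, 0, 0],
    [100, 0.014, -0.045, 0, 0],
    [100, 0.014, -0.045, 0, 0],
    [100, 0.014, -0.045, 0, 0],
    [100, 0.014, -0.045, 0, 0],
    [100, 0.014, -0.045, 0, 0],
    [100, 0.014, -0.045, 0, 0],
    [100, 0.014, -0.03, 0, 0],
    [100, 0, 0, 0, 0],
  ],
)

```text
clock: 3.2
position: [0.6635, -0.1148, 0.2993]
tool_rot: [3.139, -0.01, 1.89]
force: [0.2, 0.3, 0.4]
grip_width: 0.0856
```

```bash
python3 - <<'E'
from h import *
import pickle
i=bot.camera_info("wrist");im=bot.grab_frame("wrist");pickle.dump(i,open("c1.pkl","wb"))
print(bot.observe()["qd"],i["cam_to_world"][:3,3])
cv2.imwrite("pics/c1.png",im[:,:,::-1])
E
```

```text
[-0.04596427 -0.02147333 -0.02492231  0.02821566 -0.00361746 -0.0073913
 -0.02051571] [ 0.63871442 -0.04076564  0.44180813]
```

View pics/c1.png

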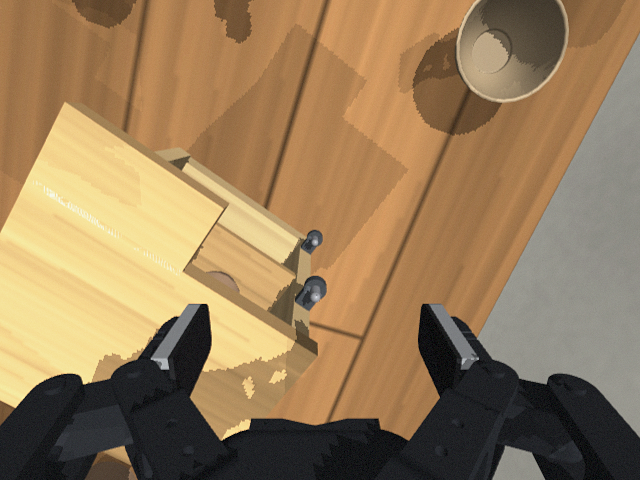

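The pintle heads show at (315,290) for the upper one and (315,240) for the lower one. I'll take a second view from another place.

Emit:
drive_tool(
  series=[
    [100, 0.04, -0.025, 0, 0],
    [100, 0.04, -0.025, 0, 0],
    [100, 0, 0, 0, 0],
    [100, 0, 0, 0, 0],
  ],
)

```text
clock: 3.65
position: [0.7443, -0.1536, 0.2967]
tool_rot: [3.141, -0.019, 1.9]
force: [-0.0, 0.5, -0.6]
grip_width: 0.0856
```

```bash
python3 - <<'E'
from h import *
import pickle
i=bot.camera_info("wrist");im=bot.grab_frame("wrist");pickle.dump(i,open("c2.pkl","wb"))
print(abs(bot.observe()["qd"]).max(),i["cam_to_world"][:3,3])
a=cv2.imread("pics/c1.png");b=im[:,:,::-1];cv2.imwrite("pics/c2.png",b)
c=pickle.load(open("c1.pkl","rb"))
for n,f in(("c1",c),("c2",i)): print(n,[proj("wrist",(.679,-.159,z),f).round() for z in(.071,.201)])
E
```

```text
0.026985977487814686 [ 0.71950246 -0.08092126  0.43987372]
c1 [array([314., 244.]), array([315., 300.])]
c2 [array([252., 189.]), array([221., 220.])]
```

View pics/c2.png

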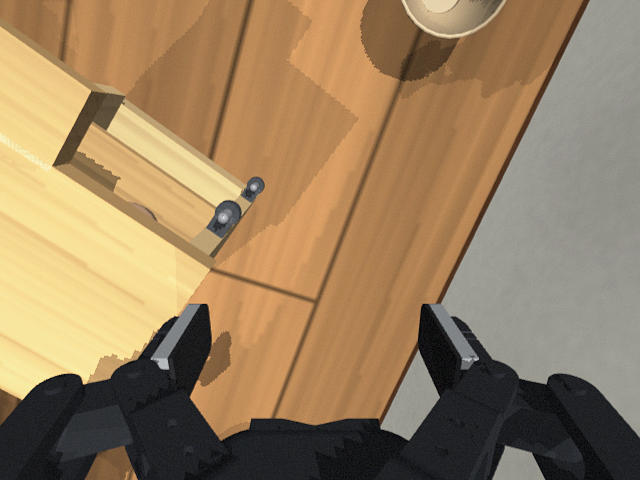

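```bash
python3 - <<'E'
import cv2,numpy as np
a=cv2.imread("pics/c1.png")[215:315,265:365];b=cv2.imread("pics/c2.png")[165:265,190:290]
c=[cv2.resize(x,(400,400),interpolation=cv2.INTER_CUBIC) for x in(a,b)]
cv2.imwrite("pics/c12.png",cv2.resize(np.hstack(c),None,fx=1,fy=1))
E
```

```text
(no output)
```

View pics/c12.png

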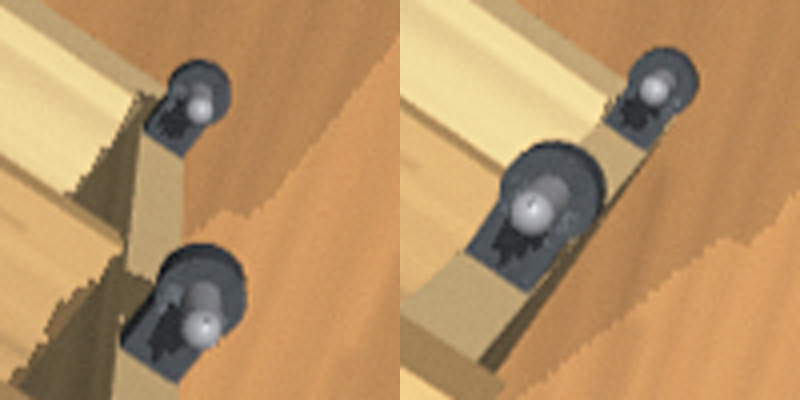

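```bash
python3 - <<'E'
from h import *
import pickle
c1,c2=[pickle.load(open(f"c{k}.pkl","rb")) for k in(1,2)]
up=[("wrist",(315.1,296.6),c1),("wrist",(222.6,217.9),c2),("top",(400+232/4-.4,190+97/4-.4),bot.camera_info("top"))]
lo=[("wrist",(314.9,241.9),c1),("wrist",(253.6,186.9),c2),("top",(400+180/4-.4,190+125/4-.4),bot.camera_info("top"))]
for n,o,z in(("up",up,.197),("lo",lo,.067)):
    print(n,"2view",tri([ray(*x) for x in o[:2]]),[np.round(atz(c,u,z,i),4) for c,u,i in o])
E
```

```text
up 2view (array([ 0.67904221, -0.15872971,  0.19597783]), [np.float64(0.00011584834671199938), np.float64(0.00011584834671200624)]) [array([ 0.6789, -0.1581,  0.197 ]), array([ 0.6792, -0.1585,  0.197 ]), array([ 0.6791, -0.1575,  0.197 ])]
lo 2view (array([ 0.6794379 , -0.15784906,  0.06644474]), [np.float64(0.00011294459102883284), np.float64(0.00011294459102876209)]) [array([ 0.6793, -0.1578,  0.067 ]), array([ 0.6795, -0.1576,  0.067 ]), array([ 0.6796, -0.1584,  0.067 ])]
```

Emit:
drive_tool(
  series=[
    [100, -0.019, 0.044, 0, -0.03],
    [100, -0.019, 0.044, 0, 0],
    [100, -0.019, 0.044, 0, 0],
    [100, -0.019, 0.044, 0, 0],
    [100, -0.019, 0.044, 0, 0],
    [100, -0.019, 0.044, 0, 0],
    [100, -0.019, 0.044, 0, 0],
    [100, -0.019, 0.044, 0, 0],
    [100, -0.019, 0.044, 0, 0],
    [100, -0.015, 0.02, 0, 0],
    [100, 0, 0, 0, 0],
  ],
)

```text
clock: 4.8
position: [0.5354, 0.2819, 0.3018]
tool_rot: [3.137, -0.03, 1.89]
force: [0.2, -0.3, -0.1]
grip_width: 0.0852
```

Emit:
drive_tool(
  series=[
    [100, 0.018, -0.015, -0.015, -0.026],
    [100, 0, 0, -0.03, 0],
    [100, 0, 0, -0.02, 0],
    [100, 0, 0, 0, 0],
  ],
)

```text
clock: 5.2
position: [0.5512, 0.2665, 0.2371]
tool_rot: [3.133, -0.032, 1.867]
force: [0.1, 0.5, 0.6]
grip_width: 0.0853
```

```bash
python3 - <<'E'
from h import *
cv2.imwrite("pics/d_wrist.png",bot.grab_frame("wrist")[:,:,::-1])
s=bot.observe();print(s["position"],s["tool_rot"],s["clock"])
print(proj("wrist",s["position"]))
E
```

```text
[0.55169103 0.2667726  0.238431  ] [ 3.13213531 -0.03244945  1.86696163] 5.25
[314.09847984 308.80877772]
```

View pics/d_wrist.png

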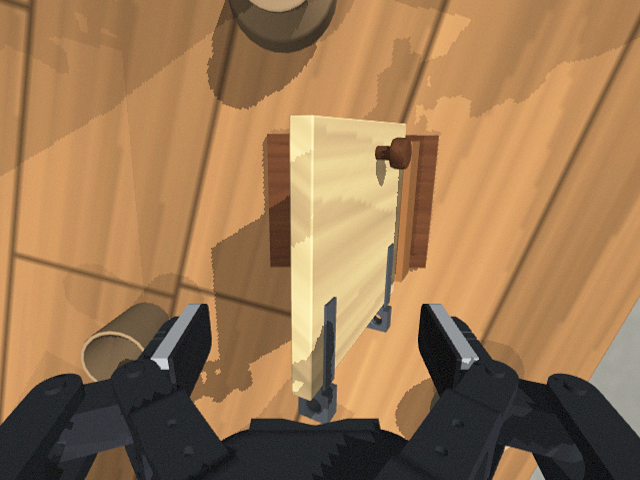

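The door's top edge runs from (302,118) to (303,390), centred between the fingers. I'll go down now.

Emit:
drive_tool(
  series=[
    [100, 0.001, 0, -0.035, 0],
    [100, 0, 0, -0.025, 0],
    [100, 0, 0, -0.01, 0],
    [100, 0, 0, 0, 0],
  ],
)

```text
clock: 5.65
position: [0.5549, 0.2662, 0.1721]
tool_rot: [3.125, -0.034, 1.866]
force: [0.7, 1.3, 1.2]
grip_width: 0.0854
```

Emit:
drive_tool(
  series=[
    [100, -0.001, 0, -0.007, 0],
    [40, 0, 0, 0, 0],
    [0, 0, 0, 0, 0],
    [0, 0, 0, 0, 0],
    [0, 0, 0, 0, 0],
    [0, 0, 0, 0, 0],
    [0, 0, 0, 0, 0],
  ],
  newtons=25,
)

```text
clock: 6.35
position: [0.5566, 0.2672, 0.1704]
tool_rot: [3.117, -0.036, 1.866]
force: [1.8, -0.4, 0.5]
grip_width: 0.0264
```

```bash
python3 - <<'E'
from h import *
cv2.imwrite("pics/e_side.png",cv2.resize(bot.grab_frame("side")[150:310,170:380,::-1],None,fx=3.5,fy=3.5,interpolation=cv2.INTER_CUBIC))
s=bot.observe();print(s["position"],s["tool_rot"],s["force"],s["moment"],s["grip_width"],s["clock"])
E
```

```text
[0.55667525 0.26721582 0.17033964] [ 3.1167728  -0.03595543  1.86550824] [0.70728238 1.07699237 3.02319649] [ 0.18985699 -0.83067227  0.03647801] 0.02627720833503891 6.4
```

View pics/e_side.png

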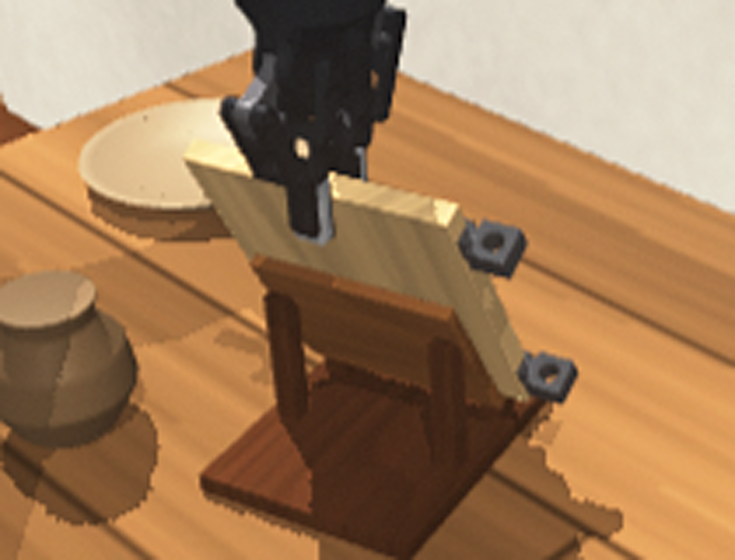

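Emit:
drive_tool(
  series=[
    [0, -0.011, -0.003, 0.022, 0],
    [0, -0.011, -0.003, 0.022, 0],
    [0, -0.009, -0.003, 0.018, 0],
  ],
  newtons=30,
)

```text
clock: 6.7
position: [0.5264, 0.258, 0.2316]
tool_rot: [3.116, -0.034, 1.865]
force: [5.4, 2.1, -2.8]
grip_width: 0.0256
```

```bash
python3 - <<'E'
from h import *
cv2.imwrite("pics/f_side.png",cv2.resize(bot.grab_frame("side")[120:310,170:380,::-1],None,fx=3.,fy=3.,interpolation=cv2.INTER_CUBIC))
s=bot.observe();print(s["position"],s["tool_rot"],s["force"],s["moment"],s["grip_width"],s["clock"])
E
```

```text
[0.52636902 0.25800164 0.23443957] [ 3.1134028  -0.0354771   1.86481288] [5.93281206 1.25341495 6.29031913] [ 0.37771839 -1.36380087 -0.0564364 ] 0.025126206435133042 6.75
```

View pics/f_side.png

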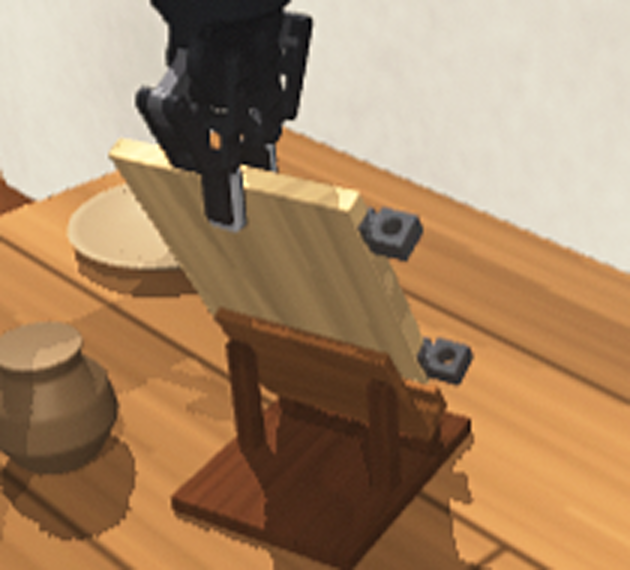

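Emit:
drive_tool(
  series=[
    [0, 0.004, 0.001, 0.03, 0],
    [0, 0.006, 0.002, 0.035, 0],
    [0, 0.006, 0.002, 0.03, 0],
    [0, 0, 0, 0, 0],
    [0, 0, 0, 0, 0],
  ],
  newtons=90,
)

```text
clock: 7.25
position: [0.5435, 0.2635, 0.3317]
tool_rot: [3.111, -0.035, 1.865]
force: [0.3, -0.8, -3.8]
grip_width: 0.0123
```

```bash
python3 - <<'E'
from h import *
cv2.imwrite("pics/g_side.png",cv2.resize(bot.grab_frame("side")[60:310,150:400,::-1],None,fx=2.4,fy=2.4,interpolation=cv2.INTER_CUBIC))
s=bot.observe();print(s["position"],s["tool_rot"],s["force"],s["moment"],s["grip_width"],s["clock"])
E
```

```text
[0.54359584 0.26345182 0.33174715] [ 3.11128072 -0.03521517  1.86533303] [ 0.13755597  0.37125459 -2.98018276] [-0.06777524  0.02361398 -0.01566564] 0.012052226401709056 7.3
```

View pics/g_side.png

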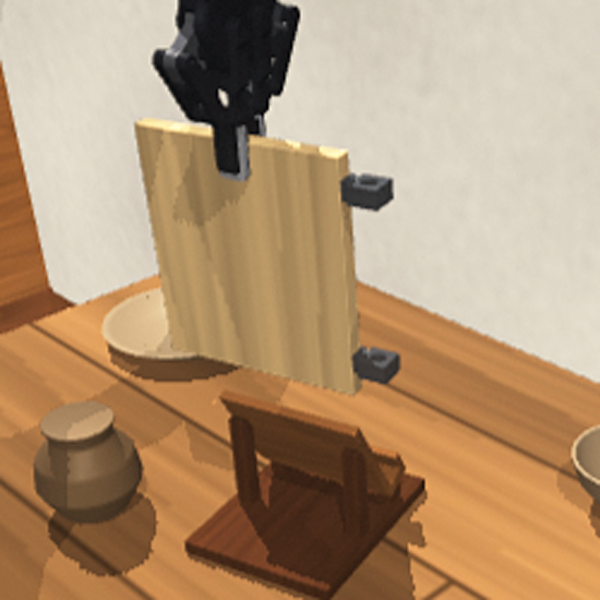

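```bash
python3 - <<'E'
from h import *
import pickle
a=bot.grab_frame("side");b=bot.grab_frame("top");s=bot.observe();print(s["position"],s["tool_rot"],s["clock"]);pickle.dump(s,open("g.pkl","wb"))
cv2.imwrite("pics/g_s.png",cv2.resize(a[90:240,190:340,::-1],None,fx=4,fy=4,interpolation=cv2.INTER_CUBIC))
cv2.imwrite("pics/g_t.png",cv2.resize(b[190:310,190:340,::-1],None,fx=5,fy=5,interpolation=cv2.INTER_CUBIC))
E
```

```text
[0.54340323 0.26331953 0.33134572] [ 3.1120275  -0.03494762  1.8652413 ] 7.4
```

View pics/g_s.png

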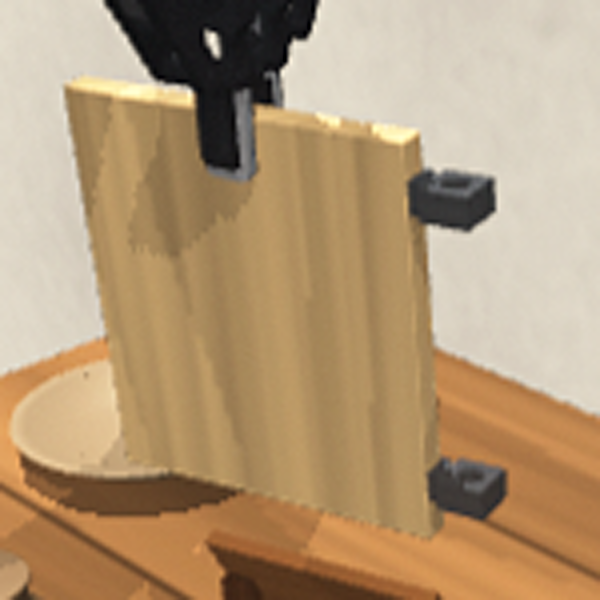

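View pics/g_t.png

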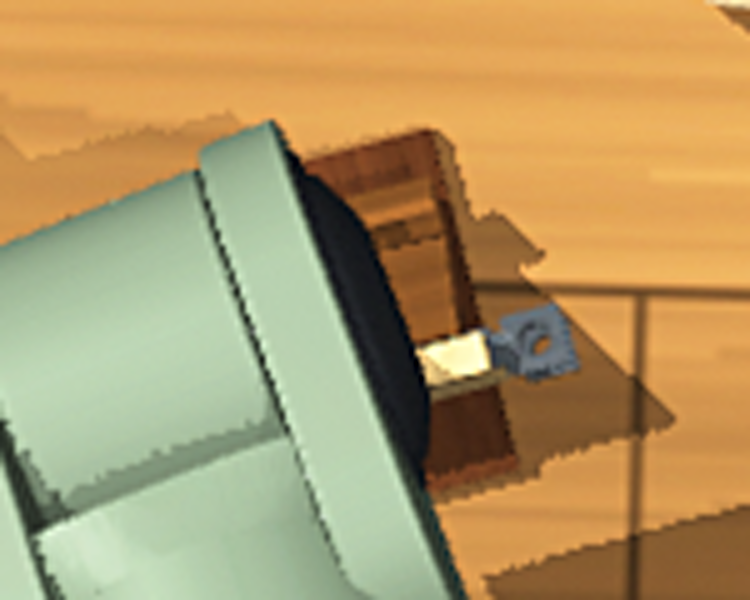

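```bash
cat > fit2.py <<'E'
from h import *
import pickle
from scipy.optimize import least_squares
from scipy.spatial.transform import Rotation as Ro
I={c:bot.camera_info(c) for c in("side","top")}
S=pickle.load(open("g.pkl","rb"))
t=lambda x,y:(190+x/5-.4,190+y/5-.4); s=lambda x,y:(190+x/4-.4,90+y/4-.4)
obs=[("side",s(65,90),(-7,82,90)),("side",s(80,77),(7,82,90)),("side",s(415,143),(-7,-82,90)),("side",s(421,129),(7,-82,90)),("side",s(130,462),(-7,82,-90)),("side",s(430,535),(-7,-82,-90)),
("side",s(462,184),(0,-100,74)),("side",s(468,474),(0,-100,-56)),("side",s(472,229),(-11,-111,60)),("side",s(487,518),(-11,-111,-70)),("side",s(472,203),(-11,-111,74)),("side",s(487,492),(-11,-111,-56)),
("side",s(496,178),(11,-111,74)),("side",s(508,463),(11,-111,-56)),
("top",t(540,342),(0,-100,74)),("top",t(580,372),(-11,-111,74)),("top",t(558,306),(11,-111,74))]
def P(v,p): return v[:3]+Ro.from_euler("ZYX",v[3:]).apply(np.array(p)/1000)
f=lambda v:np.concatenate([(proj(c,P(v,p),I[c])-u)*(2 if c=="top" else 1) for c,u,p in obs])
r=least_squares(f,[.54,.26,.27,.29,0,0],loss="soft_l1")
v=r.x
print("door",np.round(v,4),np.round(np.degrees(v[3:]),2));print(np.round(f(v).reshape(-1,2),1).tolist())
cov=np.linalg.inv(r.jac.T@r.jac);print("sd",np.sqrt(np.diag(cov)).round(4))
T=np.array(S["position"]);R=Ro.from_euler("xyz",S["tool_rot"])
for n,p in(("sl",(0,-100,-70)),("sh",(0,-100,60)),("top",(0,0,90))):
    w=P(v,p);print(n,w.round(4),"rel tcp world",(w-T).round(4),"tool",R.inv().apply(w-T).round(4))
print("tool y",R.apply([0,1,0]).round(3),"tool z",R.apply([0,0,1]).round(3),"door x",Ro.from_euler("ZYX",v[3:]).apply([1,0,0]).round(3),"door z",Ro.from_euler("ZYX",v[3:]).apply([0,0,1]).round(3))
E
python3 fit2.py
```

```text
door [ 0.5435  0.2627  0.2678  0.301  -0.0416  0.0013] [17.25 -2.38  0.08]
[[-1.5, -0.9], [0.0, -0.4], [-2.8, 0.1], [0.2, 0.4], [-0.2, -0.2], [1.2, 1.0], [-1.3, -0.1], [1.6, -0.2], [-0.4, 1.1], [-0.0, 0.4], [-0.9, -1.0], [-0.4, -0.1], [-0.1, -0.2], [0.4, 0.8], [0.4, 0.1], [-0.7, -3.5], [1.6, -0.3]]
sd [0.0011 0.0008 0.0007 0.0098 0.0113 0.0063]
sl [0.5759 0.1682 0.1978] rel tcp world [ 0.0325 -0.0952 -0.1336] tool [-0.1051 -0.0003  0.13  ]
sh [0.5708 0.1664 0.3277] rel tcp world [ 0.0274 -0.0969 -0.0037] tool [-1.008e-01 -1.900e-03  1.000e-04]
top [0.54   0.2615 0.3578] rel tcp world [-0.0034 -0.0018  0.0264] tool [ 0.0002 -0.003  -0.0265]
tool y [0.957 0.289 0.03 ] tool z [ 0.018  0.042 -0.999] door x [0.954 0.296 0.042] door z [-0.039 -0.014  0.999]
```

Emit:
drive_tool(
  series=[
    [0, 0.011, -0.033, 0, 0],
    [0, 0.011, -0.033, 0, 0],
    [0, 0.011, -0.033, 0, 0],
    [0, 0.011, -0.033, -0.02, 0],
    [0, 0.011, -0.033, -0.02, 0],
    [0, 0.011, -0.033, -0.02, 0],
    [0, 0.011, -0.033, -0.02, 0],
    [0, 0.011, -0.033, -0.01, 0],
    [0, 0, 0, 0, 0],
  ],
)

```text
clock: 8.3
position: [0.6272, -0.0101, 0.2276]
tool_rot: [3.127, -0.036, 1.87]
force: [-0.8, -0.1, -3.1]
grip_width: 0.0122
```

```bash
cat > snap.py <<'E'
from h import *
import sys,pickle
n=sys.argv[1]
b=bot.grab_frame("top");s=bot.observe();pickle.dump(s,open(n+".pkl","wb"))
print(np.round(s["position"],4),np.round(s["tool_rot"],4),np.round(s["force"],1),np.round(s["moment"],2),s["grip_width"],s["clock"])
cv2.imwrite(f"pics/{n}_t0.png",b[:,:,::-1])
cv2.imwrite(f"pics/{n}_t.png",cv2.resize(b[180:280,370:490,::-1],None,fx=6,fy=6,interpolation=cv2.INTER_CUBIC))
if len(sys.argv)>2:
    a=bot.grab_frame("side");cv2.imwrite(f"pics/{n}_s.png",a[:,:,::-1])
E
python3 snap.py h 1
```

```text
[ 0.6269 -0.0075  0.2278] [ 3.1269 -0.0378  1.8716] [-0.1  0.8 -2.6] [0.01 0.08 0.03] 0.01218160449404875 8.35
```

View pics/h_t.png

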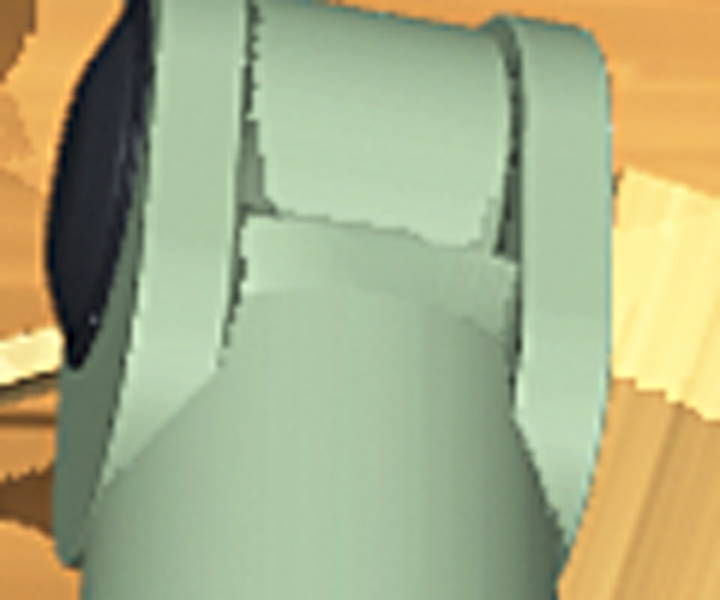

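View pics/h_s.png

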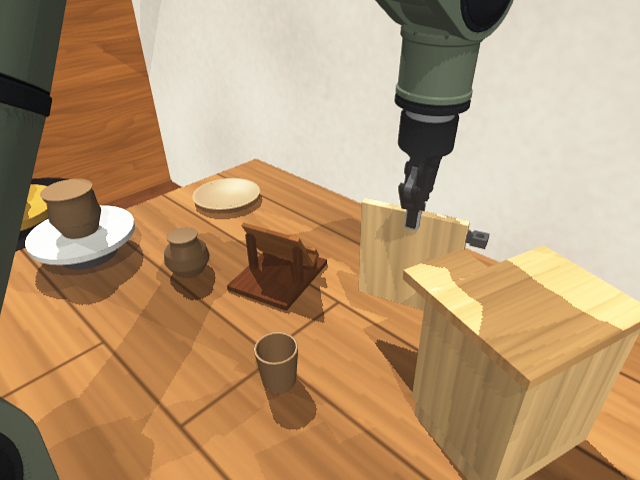

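The top view is blocked by the arm. The side view still shows the upper socket at (478,239), and I'll check the wrist camera as well.

```bash
python3 - <<'E'
from h import *
import pickle
a=bot.grab_frame("wrist");pickle.dump(bot.camera_info("wrist"),open("hw.pkl","wb"));cv2.imwrite("pics/h_w.png",a[:,:,::-1])
b=cv2.imread("pics/h_s.png");cv2.imwrite("pics/h_sz.png",cv2.resize(b[185:310,345:505],None,fx=5,fy=5,interpolation=cv2.INTER_CUBIC)[:600])
s=bot.observe();print(s["position"],s["tool_rot"])
E
```

```text
[ 0.62729618 -0.00408601  0.22936798] [ 3.12432315 -0.03879309  1.87542235]
```

View pics/h_w.png

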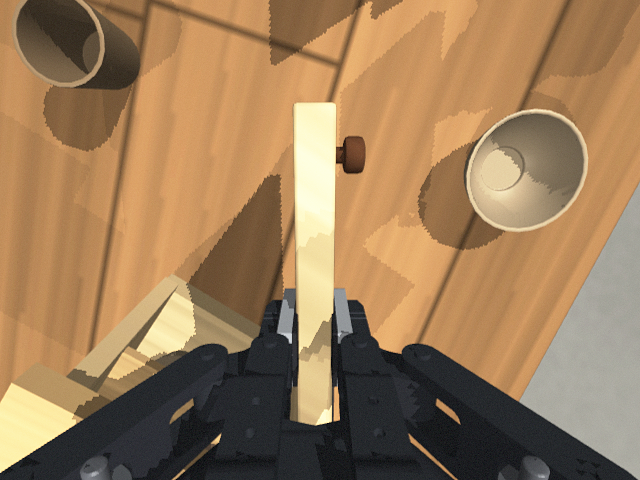

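View pics/h_sz.png

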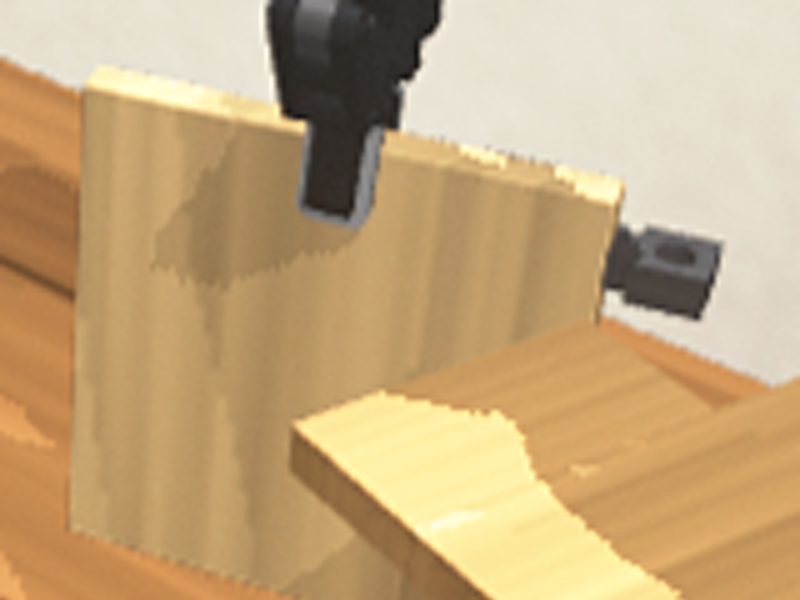

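```bash
cat > fit3.py <<'E'
from h import *
import pickle
from scipy.optimize import least_squares
from scipy.spatial.transform import Rotation as Ro
I={"side":bot.camera_info("side"),"wrist":pickle.load(open("hw.pkl","rb"))}
Sh=pickle.load(open("h.pkl","rb"));W=[0.62729618,-0.00408601,0.22936798];Wr=[3.12432315,-0.03879309,1.87542235]
# side frame was taken ~.05 s after h.pkl; treat door as rigid in tool frame, tool pose interpolated
Ts=(np.array(W)+np.array(Sh["position"]))/2;Rs=Ro.from_euler("xyz",(np.array(Wr)+np.array(Sh["tool_rot"]))/2)
Tw=np.array(W);Rw=Ro.from_euler("xyz",Wr)
print(Ts,np.array(Sh["position"]))
s=lambda x,y:(345+x/5-.4,185+y/5-.4)
obs=[("side",s(82,90),(-7,82,90)),("side",s(95,68),(7,82,90)),("side",s(605,203),(-7,-82,90)),("side",s(624,180),(7,-82,90)),("side",s(70,528),(-7,82,-90)),
("side",s(677,254),(0,-100,74)),("side",s(708,268),(-11,-111,74)),("side",s(625,256),(-11,-89,74)),("side",s(722,240),(11,-111,74)),("side",s(645,228),(11,-89,74)),("side",s(702,319),(-11,-111,60)),
("wrist",(295,103),(-7,82,90)),("wrist",(336,103),(7,82,90))]
lines=[((297,420),-7),((332,420),7)]
def D(v,p): return v[:3]+Ro.from_euler("ZYX",v[3:]).apply(np.array(p)/1000) # in tool frame (aligned: door in Rz(pi/2)... )
B=Ro.from_matrix(np.array([[0,1,0],[1,0,0],[0,0,-1]]).T) # door x->tool y, door y->tool x, z->-z
def P(v,p,c):
    q=B.apply(D(v,p)); return (Ts+Rs.apply(q)) if c=="side" else Tw+Rw.apply(q)
def f(v):
    o=[proj(c,P(v,p,c),I[c])-u for c,u,p in obs]
    for u,x in lines:
        a=proj("wrist",P(v,(x,82,90),"wrist"),I["wrist"]);b=proj("wrist",P(v,(x,-30,90),"wrist"),I["wrist"])
        k=(u[1]-a[1])/(b[1]-a[1]);o.append(np.array([(a+k*(b-a))[0]-u[0],0]))
    return np.concatenate(o)
r=least_squares(f,[0,0,-.06,0,0,0],loss="soft_l1");v=r.x
print(v.round(4),np.sqrt(np.diag(np.linalg.inv(r.jac.T@r.jac))).round(4));print(f(v).reshape(-1,2).round(1).tolist())
for n,p in(("sl",(0,-100,-70)),("sh",(0,-100,60)),("top",(0,0,90))):print(n,"tool",B.apply(D(v,p)).round(4),"world rel",Rw.apply(B.apply(D(v,p))).round(4))
E
python3 fit3.py
```

```text
[ 0.6270817  -0.00577467  0.22857819] [ 0.62686722 -0.00746333  0.22778839]
[ 0.0009 -0.0021 -0.0677 -0.0022 -0.0071 -0.0495] [0.0015 0.0006 0.0008 0.0047 0.017  0.0067]
[[-1.0, -0.3], [-0.1, 0.1], [0.9, -0.4], [-0.7, -0.6], [0.5, 0.4], [-1.3, -0.9], [-1.2, 2.0], [-0.4, 0.9], [-0.9, -0.3], [-1.0, -1.2], [-1.6, -0.1], [-1.3, 0.6], [1.3, 0.6], [0.5, 0.0], [-0.3, 0.0]]
sl tool [-0.1054  0.0012  0.1327] world rel [ 0.0334 -0.0946 -0.1366]
sh tool [-0.099   0.0003  0.0028] world rel [ 0.0299 -0.0942 -0.0067]
top tool [ 0.0024  0.0003 -0.0222] world rel [-0.0005  0.0014  0.0223]
```

```bash
cat > goal.py <<'E'
from h import *
from scipy.spatial.transform import Rotation as Ro
s=bot.observe();R=Ro.from_euler("xyz",s["tool_rot"]);p=np.array(s["position"])
print("pos",p.round(4),np.round(s["tool_rot"],4),"F",np.round(s["force"],1),"M",np.round(s["moment"],2),s["grip_width"].__round__(4),s["clock"])
ax=np.array([.6791,-.1582])
for n,q,z in(("sh",(-.1000,0,.0015),.185),("sl",(-.1052,0,.1315),.055)):
    w=p+R.apply(q);d=np.r_[ax,z]-w;yd=np.array([np.sin(0),0]);a=s["tool_rot"][2]
    xd=np.array([np.sin(a),-np.cos(a)]);yd=np.array([np.cos(a),np.sin(a)])
    print(n,w.round(4),"delta to go",d.round(4),"along xd,yd",(d[:2]@xd).round(4),(d[:2]@yd).round(4))
E
python3 goal.py
```

```text
pos [ 0.6273 -0.0041  0.2294] [ 3.1243 -0.0388  1.8754] F [ 0.1  0.2 -2.7] M [ 0.    0.04 -0.  ] 0.0126 8.45
sh [ 0.6573 -0.0993  0.224 ] delta to go [ 0.0218 -0.0589 -0.039 ] along xd,yd 0.0032 -0.0627
sl [ 0.6595 -0.0988  0.0939] delta to go [ 0.0196 -0.0594 -0.0389] along xd,yd 0.0009 -0.0625
```

Emit:
drive_tool(
  series=[
    [0, 0.007, -0.02, -0.005, 0],
    [0, 0.007, -0.02, -0.005, 0],
    [0, 0.006, -0.018, -0.004, 0],
    [0, 0, 0, 0, 0],
  ],
)

```text
clock: 8.85
position: [0.6477, -0.0569, 0.2155]
tool_rot: [3.123, -0.041, 1.884]
force: [-0.5, -0.3, -2.8]
grip_width: 0.0119
```

```bash
python3 goal.py; python3 snap.py i 1; python3 goal.py; python3 - <<'E'
import cv2
b=cv2.imread("pics/i_s.png");cv2.imwrite("pics/i_sz.png",cv2.resize(b[190:310,385:535],None,fx=5,fy=5,interpolation=cv2.INTER_CUBIC))
E
```

```text
pos [ 0.6477 -0.0569  0.2155] [ 3.1228 -0.0412  1.8844] F [-0.5 -0.3 -2.8] M [-0.02  0.06 -0.02] 0.0119 8.85
sh [ 0.6786 -0.1519  0.2099] delta to go [ 0.0005 -0.0063 -0.0249] along xd,yd -0.0014 -0.0062
sl [ 0.6808 -0.151   0.0798] delta to go [-0.0017 -0.0072 -0.0248] along xd,yd -0.0039 -0.0063
[ 0.6476 -0.0551  0.2157] [ 3.1224 -0.0422  1.8857] [-0.2  0.9 -2.5] [-0.02  0.03 -0.01] 0.0123099913475343 8.9
pos [ 0.6476 -0.0543  0.2158] [ 3.122  -0.0426  1.8866] F [ 0.   1.4 -2.8] M [-0.03  0.02  0.03] 0.0118 8.95
sh [ 0.6787 -0.1492  0.2101] delta to go [ 0.0004 -0.009  -0.0251] along xd,yd -0.0024 -0.0087
sl [ 0.681  -0.1481  0.08  ] delta to go [-0.0019 -0.0101 -0.025 ] along xd,yd -0.0049 -0.009
```

View pics/i_sz.png

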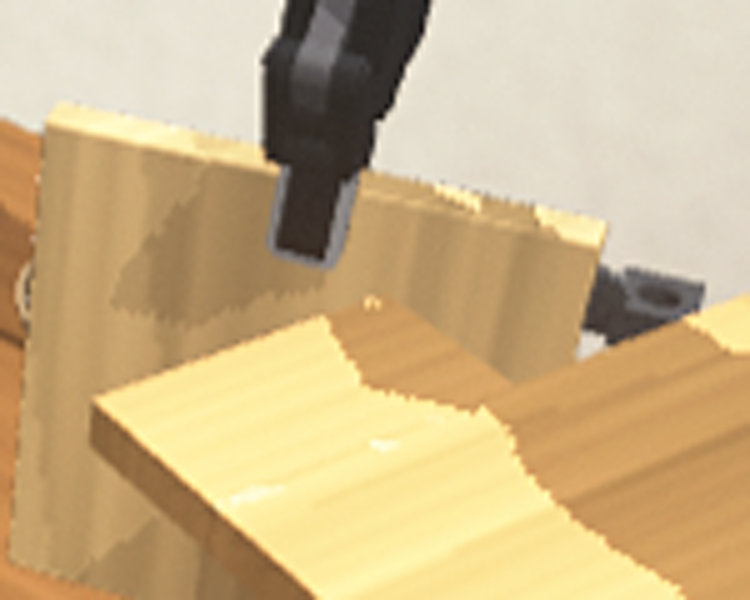

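View pics/i_t.png

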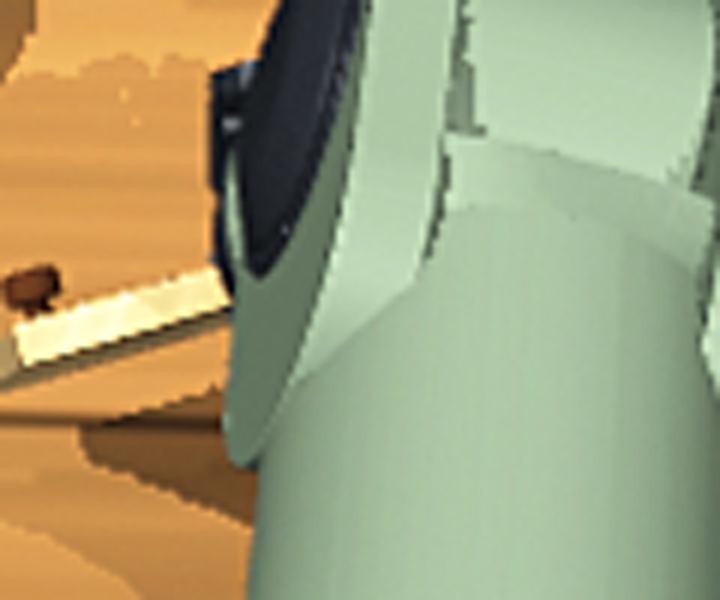

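```bash
python3 - <<'E'
from h import *
print(proj("side",(.6787,-.1496,.224)), atz("side",(517.2,249.0),.224))
# systematic: pintle/camera consistency: cupboard corner checks in side
E
```

```text
[517.06196267 248.13999102] [ 0.67678359 -0.15069799  0.224     ]
```

Emit:
drive_tool(
  series=[
    [0, -0.001, -0.011, 0, 0],
    [0, 0, 0, -0.001, 0],
    [0, 0, 0, 0, 0],
  ],
)

```text
clock: 9.25
position: [0.6465, -0.0628, 0.2155]
tool_rot: [3.121, -0.044, 1.89]
force: [-0.1, 0.1, -2.9]
grip_width: 0.0123
```

```bash
python3 goal.py
```

```text
pos [ 0.6465 -0.0628  0.2155] [ 3.121  -0.0436  1.8904] F [-0.1  0.1 -2.9] M [-0.05  0.04  0.04] 0.0123 9.25
sh [ 0.6779 -0.1576  0.2096] delta to go [ 0.0012 -0.0006 -0.0246] along xd,yd 0.001 -0.001
sl [ 0.6802 -0.1563  0.0795] delta to go [-0.0011 -0.0019 -0.0245] along xd,yd -0.0017 -0.0014
```

Emit:
drive_tool(
  series=[
    [0, 0, -0.002, -0.006, 0],
    [0, 0, -0.0005, -0.004, 0],
    [0, 0, 0, -0.003, 0],
  ],
  newtons=50,
)

```text
clock: 9.55
position: [0.6466, -0.0649, 0.202]
tool_rot: [3.12, -0.043, 1.891]
force: [1.0, -0.9, -0.9]
grip_width: 0.0125
```

```bash
python3 goal.py
```

```text
pos [ 0.6466 -0.0649  0.202 ] [ 3.1201 -0.0434  1.8913] F [ 1.  -0.9 -0.9] M [-0.58 -0.27  0.01] 0.0125 9.55
sh [ 0.6781 -0.1596  0.1961] delta to go [ 0.001   0.0014 -0.0111] along xd,yd 0.0014 0.001
sl [ 0.6806 -0.1583  0.066 ] delta to go [-0.0015  0.0001 -0.011 ] along xd,yd -0.0014 0.0006
```

Emit:
drive_tool(
  series=[
    [0, 0, 0.001, -0.003, 0],
    [0, 0, 0, -0.003, 0],
  ],
)

```text
clock: 9.75
position: [0.6471, -0.0647, 0.1956]
tool_rot: [3.119, -0.042, 1.891]
force: [0.9, -1.4, -2.4]
grip_width: 0.0122
```

```bash
python3 goal.py
```

```text
pos [ 0.6471 -0.0647  0.1956] [ 3.1194 -0.0418  1.8909] F [ 0.9 -1.4 -2.4] M [-0.74 -0.09  0.01] 0.0122 9.75
sh [ 0.6785 -0.1594  0.1899] delta to go [ 0.0006  0.0012 -0.0049] along xd,yd 0.001 0.001
sl [ 0.6812 -0.1583  0.0598] delta to go [-0.0021  0.0001 -0.0048] along xd,yd -0.0019 0.0008
```

Emit:
drive_tool(
  series=[
    [0, 0, 0.0005, -0.003, 0],
    [0, 0, 0, -0.003, 0],
  ],
)

```text
clock: 9.95
position: [0.6472, -0.0645, 0.1892]
tool_rot: [3.119, -0.041, 1.891]
force: [-0.2, 3.3, 8.4]
grip_width: 0.0122
```

```bash
python3 goal.py; python3 - <<'E'
from h import *
b=bot.grab_frame("side");cv2.imwrite("pics/j_sz.png",cv2.resize(b[190:310,385:535,::-1],None,fx=5,fy=5,interpolation=cv2.INTER_CUBIC))
E
```

```text
pos [ 0.6472 -0.0645  0.1892] [ 3.1192 -0.0412  1.8906] F [-0.2  3.3  8.4] M [0.1  0.07 0.06] 0.0122 9.95
sh [ 0.6786 -0.1593  0.1836] delta to go [0.0005 0.0011 0.0014] along xd,yd 0.0008 0.0009
sl [ 0.6814 -0.1582  0.0535] delta to go [-0.0023  0.      0.0015] along xd,yd -0.0021 0.0007
```

View pics/j_sz.png

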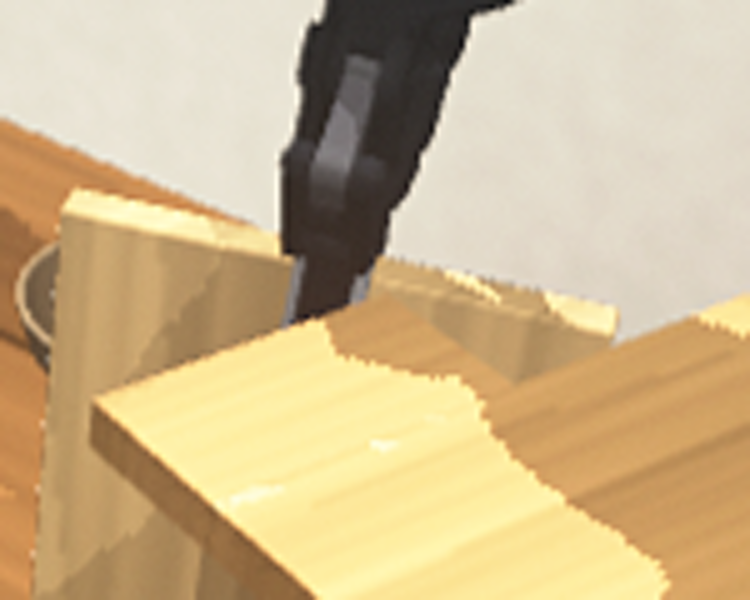

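Contact force came at the shoulder height, and the side view shows the upper socket down behind the cupboard top. I'll let go with a partial opening.

Emit:
drive_tool(
  series=[
    [12, 0, 0, 0, 0],
    [20, 0, 0, 0, 0],
    [35, 0, 0, 0, 0],
    [40, 0, 0, 0, 0],
  ],
)

```text
clock: 10.4
position: [0.6471, -0.0633, 0.1891]
tool_rot: [3.119, -0.043, 1.891]
force: [-0.2, 0.1, 0.7]
grip_width: 0.0344
```

```bash
python3 goal.py; python3 - <<'E'
from h import *
import pickle
b=bot.grab_frame("side");cv2.imwrite("pics/k_sz.png",cv2.resize(b[190:310,385:535,::-1],None,fx=5,fy=5,interpolation=cv2.INTER_CUBIC))
b=bot.grab_frame("wrist");pickle.dump(bot.camera_info("wrist"),open("kw.pkl","wb"));cv2.imwrite("pics/k_w.png",b[:,:,::-1])
E
```

```text
pos [ 0.6471 -0.0633  0.1891] [ 3.1191 -0.0429  1.8912] F [-0.2  0.1  0.7] M [-0.05  0.01  0.03] 0.0344 10.4
sh [ 0.6786 -0.1581  0.1833] delta to go [ 0.0005 -0.0001  0.0017] along xd,yd 0.0005 -0.0003
sl [ 0.6812 -0.1568  0.0532] delta to go [-0.0021 -0.0014  0.0018] along xd,yd -0.0025 -0.0006
```

View pics/k_sz.png

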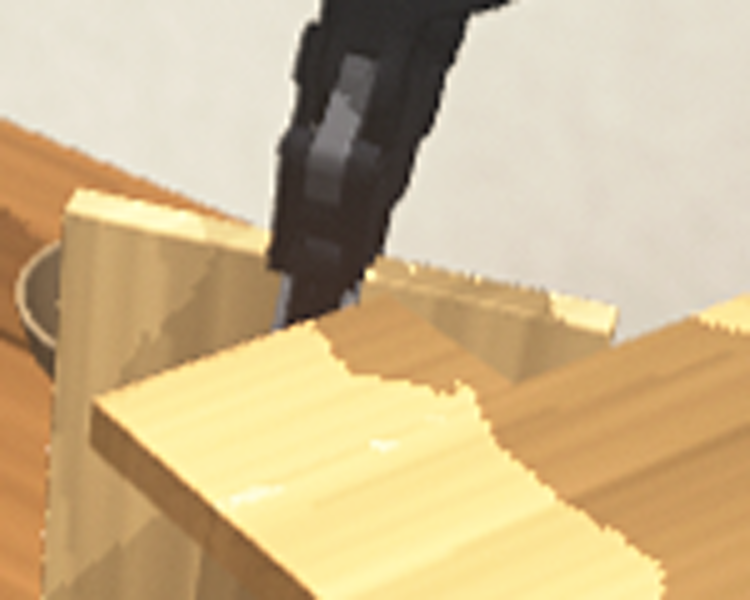

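View pics/k_w.png

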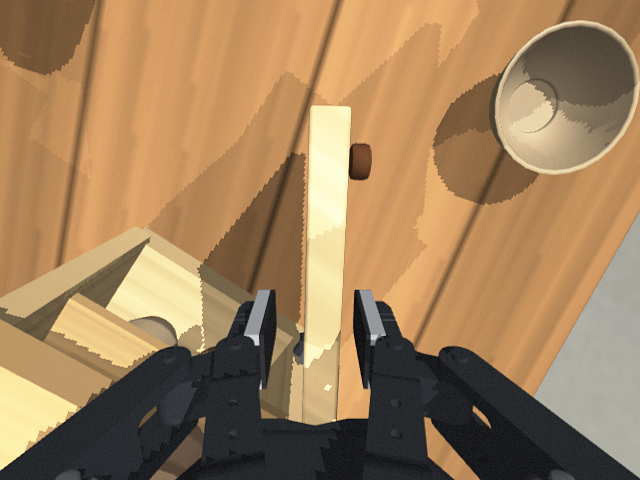

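The door stays put when released. I'll rise clear, then look at the sockets with the wrist camera.

Emit:
drive_tool(
  series=[
    [40, 0, 0, 0.02, 0],
    [40, 0, 0, 0.03, 0],
    [40, 0, 0, 0.04, 0],
    [40, 0.02, -0.02, 0.03, 0],
    [40, 0.03, -0.03, 0, 0],
    [40, 0.02, -0.03, 0, 0],
    [40, 0, 0, 0, 0],
  ],
)

```text
clock: 11.2
position: [0.7177, -0.1439, 0.3149]
tool_rot: [3.119, -0.044, 1.895]
force: [-1.0, 0.1, -0.1]
grip_width: 0.0344
```

```bash
python3 - <<'E'
from h import *
import pickle
i=bot.camera_info("wrist");b=bot.grab_frame("wrist");pickle.dump(i,open("lw.pkl","wb"));cv2.imwrite("pics/l_w.png",b[:,:,::-1])
for p in((.6791,-.1582,.199),(.6791,-.1582,.069),(.6791,-.1582,.201),(.6791,-.1582,.071)):print(p,proj("wrist",p,i).round(1))
s=bot.observe();print(s["position"],s["tool_rot"],s["force"],s["clock"])
E
```

```text
(0.6791, -0.1582, 0.199) [255.8 239.6]
(0.6791, -0.1582, 0.069) [271.7 206.9]
(0.6791, -0.1582, 0.201) [255.4 240.4]
(0.6791, -0.1582, 0.071) [271.5 207.2]
[ 0.71718914 -0.14169642  0.31476158] [ 3.11937544 -0.04515369  1.8966353 ] [ 0.40606883  0.70506528 -0.03995114] 11.25
```

View pics/l_w.png

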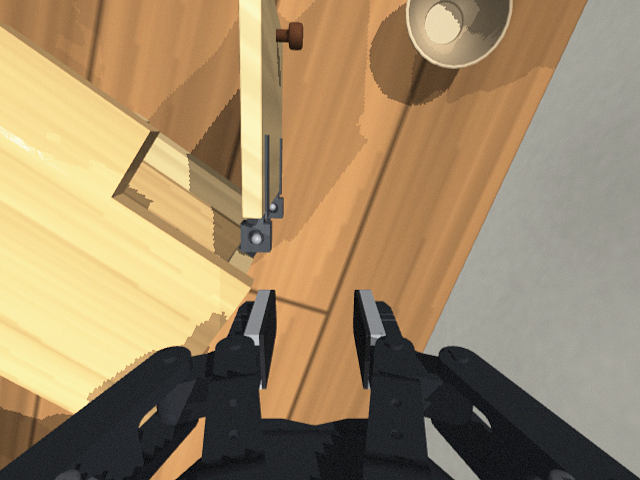

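The picture shows both pin tips standing in the socket holes at (256,238) and (274,207), matching the projected pintle axis, so the door is hung and open. Next I'll shut the fingers and turn the tool so its jaw axis lies along the cupboard's x.

Emit:
drive_tool(
  series=[
    [0, -0.002, 0.006, 0, 0.135],
    [0, -0.003, 0.008, 0, 0.135],
    [0, -0.003, 0.008, 0, 0.135],
    [0, -0.003, 0.008, 0, 0.135],
    [0, -0.003, 0.008, 0, 0.135],
    [0, -0.003, 0.008, 0, 0.135],
    [0, 0, 0.002, 0, 0.13],
    [0, 0, 0, 0, 0],
    [0, 0, 0, 0, 0],
  ],
  newtons=30,
)

```text
clock: 12.15
position: [0.6963, -0.0839, 0.3141]
tool_rot: [3.118, -0.049, 2.877]
force: [-0.6, 0.3, -0.7]
grip_width: -0.0002
```

```bash
python3 - <<'E'
from h import *
import pickle
i=bot.camera_info("wrist");b=bot.grab_frame("wrist");cv2.imwrite("pics/m_w.png",b[:,:,::-1])
b=bot.grab_frame("side");cv2.imwrite("pics/m_s.png",b[:,:,::-1])
s=bot.observe();print(s["position"],s["tool_rot"],s["force"],s["grip_width"],s["qpos"],s["clock"])
E
```

```text
[ 0.69636192 -0.08430103  0.314038  ] [ 3.11842125 -0.04898557  2.8766817 ] [ 0.22062875 -0.16113477 -0.61897086] 0.00021823585690445386 [-0.01394639  0.62322399  0.11884263  1.22004796 -0.10343736  1.34701717
  1.4148134 ] 12.25
```

View pics/m_w.png

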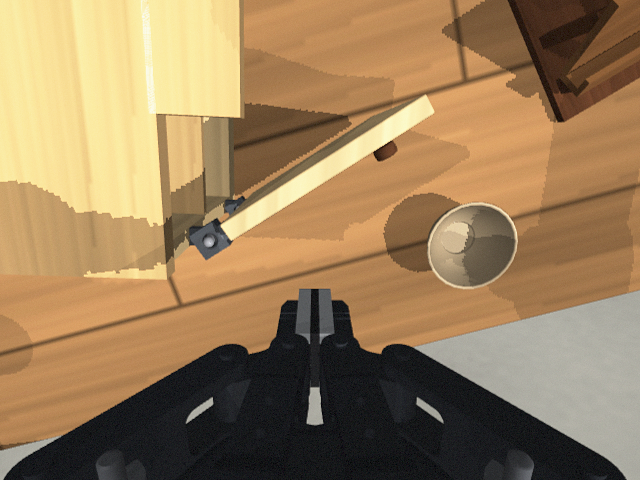

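View pics/m_s.png

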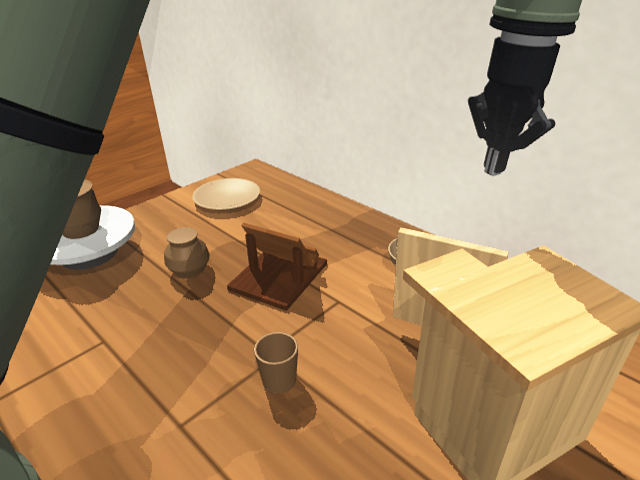

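The shut fingertips hang on the front side of the door, with the door open below at (330,165) in the wrist view. I'll go down there.

Emit:
drive_tool(
  series=[
    [0, 0, 0, -0.04, 0],
    [0, 0, 0, -0.04, 0],
    [0, 0, 0, -0.03, 0],
    [0, 0, 0, -0.004, 0],
  ],
)

```text
clock: 12.65
position: [0.6964, -0.0852, 0.1983]
tool_rot: [3.119, -0.045, 2.865]
force: [-0.1, -0.0, 0.9]
grip_width: -0.0001
```

Emit:
drive_tool(
  series=[
    [0, -0.006, -0.007, 0, 0],
    [0, -0.006, -0.007, 0, 0],
    [0, -0.007, -0.001, 0, 0],
    [0, -0.007, -0.001, 0, 0],
    [0, -0.007, -0.001, 0, 0],
    [0, -0.007, -0.001, 0, 0],
  ],
)

```text
clock: 13.25
position: [0.6553, -0.1061, 0.2042]
tool_rot: [3.118, -0.038, 2.861]
force: [0.4, 0.2, 0.2]
grip_width: 0.0001
```

```bash
cat > cupf.py <<'E'
from h import *
import sys
s=bot.observe();p=np.array(s["position"]);a=np.radians(72.4);d=p[:2]-[.6791,-.1582]
print(p.round(4),np.round(s["tool_rot"],3),"cup",(d@[np.cos(a),np.sin(a)]).round(4),(d@[-np.sin(a),np.cos(a)]).round(4),"F",np.round(s["force"],1),s["clock"])
b=bot.grab_frame("wrist");cv2.imwrite(f"pics/{sys.argv[1]}.png",b[:,:,::-1])
E
python3 cupf.py n_w
```

```text
[ 0.6553 -0.1061  0.2042] [ 3.118 -0.038  2.861] cup 0.0424 0.0384 F [0.4 0.2 0.2] 13.25
```

View pics/n_w.png

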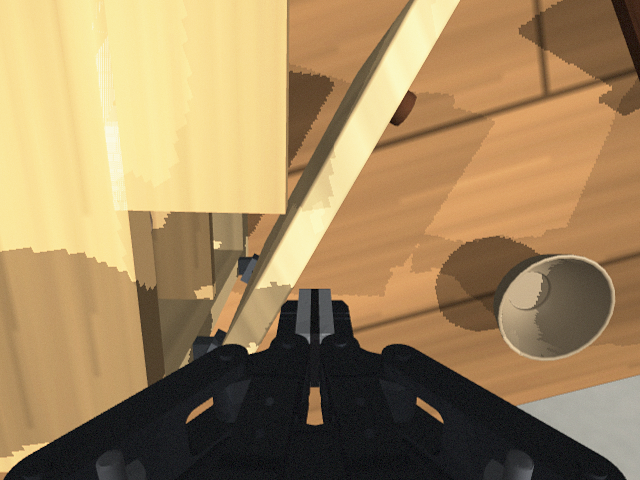

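The door has swung to about 30° open and the fingertips ride on its front face. I'll keep pushing along the arc.

Emit:
drive_tool(
  series=[
    [0, -0.006, -0.003, -0.003, 0],
    [0, -0.006, -0.004, -0.003, 0],
    [0, -0.005, -0.004, -0.002, 0],
  ],
)

```text
clock: 13.6
position: [0.6365, -0.1174, 0.1962]
tool_rot: [3.118, -0.038, 2.862]
force: [0.6, -0.7, -0.3]
grip_width: -0.0003
```

```bash
python3 cupf.py o_w
```

```text
[ 0.6365 -0.1174  0.1962] [ 3.118 -0.038  2.862] cup 0.026 0.053 F [ 0.6 -0.7 -0.3] 13.6
```

View pics/o_w.png

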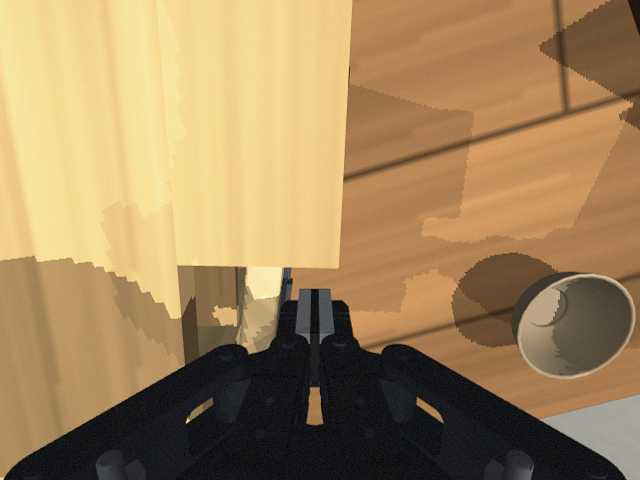

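Emit:
drive_tool(
  series=[
    [0, -0.001, -0.003, 0, 0],
    [0, -0.001, -0.003, 0, 0],
  ],
)

```text
clock: 13.85
position: [0.6335, -0.1242, 0.1956]
tool_rot: [3.117, -0.039, 2.861]
force: [5.1, 13.0, -0.3]
grip_width: -0.0001
```

```bash
python3 cupf.py p_w
```

```text
[ 0.6335 -0.1242  0.1956] [ 3.117 -0.039  2.861] cup 0.0187 0.0537 F [ 5.1 13.  -0.3] 13.85
```

View pics/p_w.png

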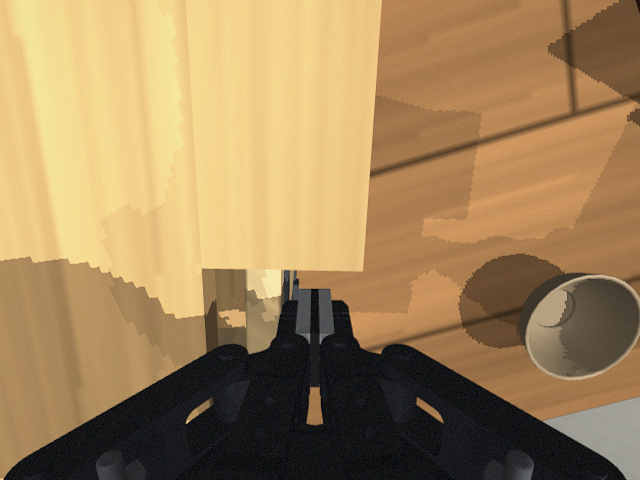

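A 14 N reaction along the cupboard's +x means the door is on the stop. I'll back off straight out and rise.

Emit:
drive_tool(
  series=[
    [0, 0.001, 0.003, 0, 0],
    [0, 0.003, 0.01, 0, 0],
    [0, 0.006, 0.02, 0, 0],
    [0, 0.006, 0.02, 0.02, 0],
    [0, 0.006, 0.02, 0.04, 0],
    [0, 0.005, 0.01, 0.03, 0],
    [0, 0, 0, 0.02, 0],
    [0, 0, 0, 0, 0],
  ],
)

```text
clock: 14.7
position: [0.6618, -0.0332, 0.3086]
tool_rot: [3.118, -0.041, 2.863]
force: [0.1, -1.0, -0.3]
grip_width: -0.0001
```

```bash
python3 cupf.py q_w; python3 snap.py q 1
```

```text
[ 0.6618 -0.0332  0.3086] [ 3.118 -0.041  2.863] cup 0.1139 0.0543 F [ 0.1 -1.  -0.3] 14.7
[ 0.6607 -0.0334  0.3058] [ 3.1184 -0.0446  2.8627] [-0.7 -0.5  0.2] [-0.05  0.01 -0.06] 0.0001823042838661663 14.8
```

View pics/q_w.png

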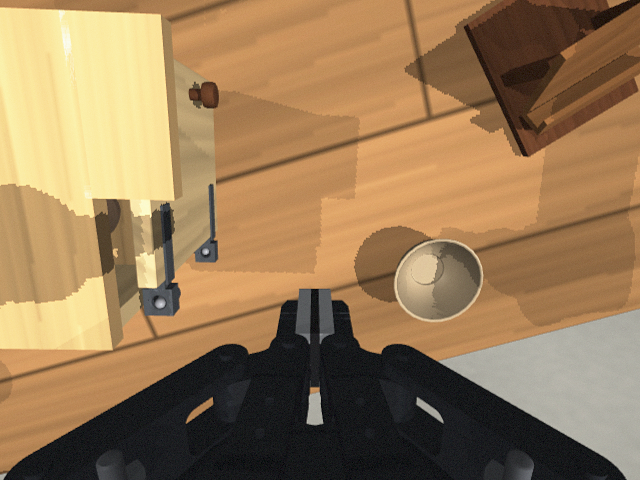

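View pics/q_t0.png

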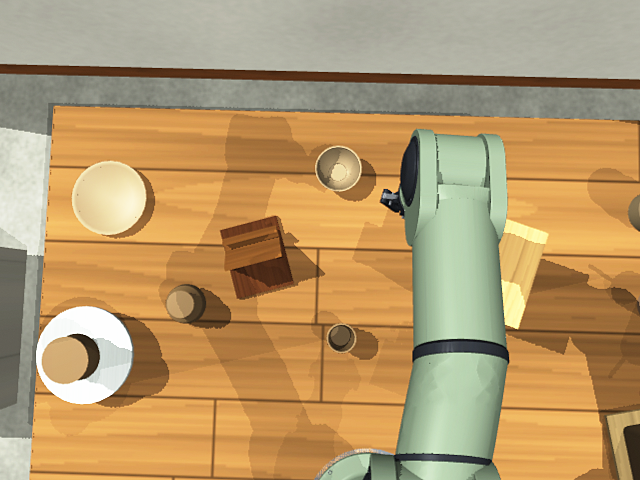

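```bash
python3 - <<'E'
from h import *
i=bot.camera_info("wrist");b=bot.grab_frame("wrist")[:,:,::-1].copy()
a=np.radians(72.4);c,n=np.cos(a),np.sin(a)
W=lambda x,y,z:np.array([.6791+(c*x-n*y)/1e3,-.1582+(n*x+c*y)/1e3,z/1e3])
for ph,col in((0,(0,0,255)),(5,(255,0,0))):
    q=np.radians(ph)
    D=lambda x,y,z:W(x*np.cos(q)+y*np.sin(q),-x*np.sin(q)+y*np.cos(q),z)
    for p in((30,160,115),(7,182,35),(7,18,35),(7,182,80),(0,0,199),(0,0,69)):
        u=proj("wrist",D(*p),i);print(ph,p,u.round(1));cv2.circle(b,tuple(int(v) for v in u.round()),2,col,-1)
cv2.imwrite("pics/r_w.png",cv2.resize(b[40:340,80:340],None,fx=2,fy=2,interpolation=cv2.INTER_CUBIC))
s=bot.observe();print(abs(s["qd"]).max(),s["force"],s["clock"])
E
```

```text
0 (30, 160, 115) [216.   96.1]
0 (7, 182, 35) [211.2  81.4]
0 (7, 18, 35) [218.  231.2]
0 (7, 182, 80) [199.2  74.4]
0 (0, 0, 199) [159.1 308.9]
0 (0, 0, 69) [205.2 254.7]
5 (30, 160, 115) [232.3 100.5]
5 (7, 182, 35) [226.3  83.2]
5 (7, 18, 35) [219.4 231.8]
5 (7, 182, 80) [216.2  76.4]
5 (0, 0, 199) [159.1 308.9]
5 (0, 0, 69) [205.2 254.7]
0.007089399258074279 [-0.31636068  0.1736351  -0.74077628] 14.9
```

View pics/r_w.png

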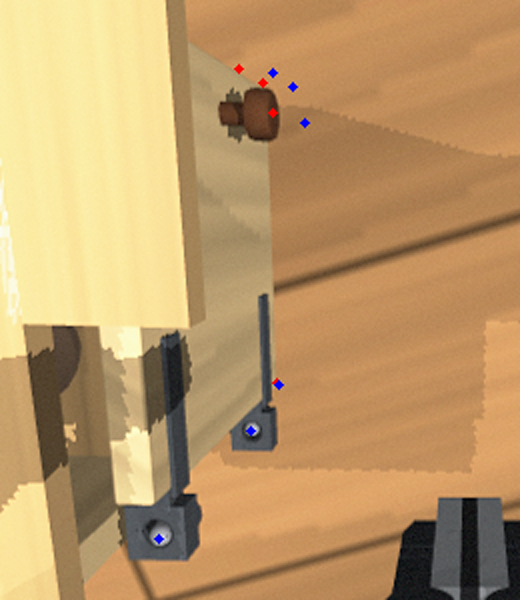

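The knob face matches the 0° projection (the red dot), not the 5° one. Both pin tips show in the socket holes. The cup, bowl and jug stand at their first pixels in the top view.

```bash
python3 -c "
from workcell import bot
print(bot.job_done())"
```

```text
the job is handed in; nothing more can be done
None
```

The door is out of the rack, hung on both pintles and shut, and the job was handed in at about 15 s of the 59 s allowed. I got no verdict, so this rests on my own last checks.

**What I did:** I pinched the door at its top edge, drew it out along its own height and let the pads straighten it to vertical. I brought it in about 54° open, lowered it onto the pintles, released it, then pushed it shut with closed fingertips.

**Last checks that passed:**
- **Hung:** both pin tips show in the socket holes, within 1–2 px of the measured pintle axis. While lowering, contact came at shoulder height, about 11 N above the door's weight.
- **Shut:** the knob matches the 0° projection, not the 5° one (the limit is about 4.6°). The push ended with about 14 N of reaction from the stop.
- **Pots:** the cup, bowl and jug appear at the same pixels in the top view as at the start.
- **Robot:** the arm is still and well clear of everything, with about zero force at the wrist.

**What disagreed or fell short:**
- The tool drifted 0.02–0.05 rad out of vertical during the moves. The door therefore hung slightly tilted in the grip, though it still went down.
- My two measurements of the held door differed by about 2–3 mm.
- The cupboard's depth and side offset fitted about 10 mm differently from what I took from the text. I used the measured pintle axis instead.
- During hanging the arm blocked the top camera, so I relied on the side and wrist views.

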